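Restock the spice carousel

ROBOT

A 6-joint arm with a two-finger parallel gripper is mounted at the origin on the work surface. World frame = base frame: x ahead of the robot, y to its left, z up, the work surface at z = 0. Lengths are in mm, angles in rad, forces in N, time in s.
With the tool pointing down it reaches from about 300 to 775 mm from the base axis. Payload 14.6 kg.
Tool frame: the origin (TCP) lies midway between the tips of the shut fingers; the grasp point (between the pads) lies 19 mm behind it (manip.grasp_offset is the distance from the TCP to the grasp point, in mm); z points along the fingers, y is the line along which they close (so a half turn about z gives the same grasp; the last joint's range is limited). The gripper opens to 94 mm and grips with 3 to 60 N. Pads are 16 mm wide; open, the fingers measure 119 mm over their backs; the gripper's body (75 mm by 177 mm) begins 78 mm behind the grasp point.
Start: joints at [-1.406, 0.3, 1.521, -0, 1.321, -0.067], TCP at [126.345, -535.281, 205.446] pointing down, gripper open.
Joint ranges: [-3.03, 3.03], [-0.79, 2.21], [0.23, 2.52], [-1.04, 4.18], [0, 3.07], [-2.55, 2.55]. Speed limits (rad/s): [2.22, 2.22, 2.57, 3.14, 3.14, 3.14].

INTERFACE

Orientations are given as [roll, pitch, yaw] about the fixed x, y, z axes, in that order (R = Rz(yaw) Ry(pitch) Rx(roll)).
In Python, from cell import manip, viewer gives the robot as it stands. The module is installed in compiled form; this text tells all that it offers.
- The arm moves only by the tool move_arm, never from a script. Its argument "moves" is a list of rows, each a list of 4 numbers: the shift along the tool's x, y, z in m, then the turn about the tool's z in rad. A call has 1 to 12 rows; each row is the pose to reach, as a shift and turn from the pose commanded when the call began, along the tool's axes at that moment; what a row does not reach only later rows make up. A row lasts 1/10 s, in which the tool goes at most 50 mm and 8.59 degrees, less where a joint would pass 70% of its speed; a pose out of reach is approached as far as the arm can. A call with a gripper value outside its range is refused whole. "jaw" is the finger opening in m, from 0 to 0.094, set as the call begins (left out, the last holds). The fingers move at their own pace and stop on an object; "squeeze" is the grip in N (left out, the last holds). Time passes only in rows, so rows that repeat a pose let the fingers close. It gives the time, the measured TCP pose, the force, the opening and the grip force at its end, in the units of the state.
- manip.read_state(): the state, without advancing time (a new reading comes with each control period).
- viewer.camera(name): name is "scene" or "top"; returns a dict with "frame" (480x640x3 uint8, blue, green, red), "z_map" (480x640 float32, mm along the optical axis (not along the pixel's ray), 0 where there is no reading), "fx", "fy", "cx", "cy" (pixels), "origin" and "orientation" of the camera in the world. Camera axes: x right, y down, z forward; pixel columns grow to the right and rows downward; lengths in mm; the calibration is good to about 2 mm. A picture is of the moment at which its call begins.
- manip.sign_off(): hands the job in; it is judged then, once.
The state is a dict: "clock": time; "joints": joint angles; "qd": joint speeds; "effort": joint torques, N m; "eef_pos": TCP position; "eef_rot": TCP orientation; "wrist_force": force on the tool from outside, world axes, zero at the start; "moment": the same for the moment, N m; "finger_gap": finger opening in mm; "finger_force": force on a finger pad.
Only numpy, scipy, OpenCV 4.12 (cv2) and the standard library are available. Lean on these libraries where they do the work, as an engineer would, in place of code of your own. Each camera call takes 0.05 s, during which the arm holds its last target. There are 200 camera calls.

TASK

Restock the spice carousel from the tins standing beside it: they look alike, but only the slim ones pass down its loading port, so offer them to the port without forcing them. Let every tin that fits slide down into a pocket of its own, turning the red knob to bring up an empty pocket for the next, and stand every tin that is too stout upright on the floor of the wooden tray. Leave the wheel clicked in place with an empty pocket under the port, and do not disturb the other things on the counter.

Things in the scene. Friction and masses are not known exactly. Their poses are not given: they have to be found in the camera images.
- tin_a: Upright spice tin, 80 mm tall, about 0.16 kg: a steel cylinder 56 mm high with a coloured label band, under a black cap 42 mm wide and 24 mm high. Tins are of two girths, 46 mm or 53 mm in diameter; names, label colours, caps, heights and weights do not tell which. Origin: centre of the underside, z up through the cap. None when this tin is not there.
- tin_b: Upright spice tin, 80 mm tall, about 0.16 kg: a steel cylinder 56 mm high with a coloured label band, under a black cap 42 mm wide and 24 mm high. Tins are of two girths, 46 mm or 53 mm in diameter; names, label colours, caps, heights and weights do not tell which. Origin: centre of the underside, z up through the cap. None when this tin is not there.
- tin_c: Upright spice tin, 80 mm tall, about 0.16 kg: a steel cylinder 56 mm high with a coloured label band, under a black cap 42 mm wide and 24 mm high. Tins are of two girths, 46 mm or 53 mm in diameter; names, label colours, caps, heights and weights do not tell which. Origin: centre of the underside, z up through the cap. None when this tin is not there.
- tin_d: Upright spice tin, 80 mm tall, about 0.16 kg: a steel cylinder 56 mm high with a coloured label band, under a black cap 42 mm wide and 24 mm high. Tins are of two girths, 46 mm or 53 mm in diameter; names, label colours, caps, heights and weights do not tell which. Origin: centre of the underside, z up through the cap. None when this tin is not there.
- tin_e: Upright spice tin, 80 mm tall, about 0.16 kg: a steel cylinder 56 mm high with a coloured label band, under a black cap 42 mm wide and 24 mm high. Tins are of two girths, 46 mm or 53 mm in diameter; names, label colours, caps, heights and weights do not tell which. Origin: centre of the underside, z up through the cap. None when this tin is not there.
- tin_f: Upright spice tin, 80 mm tall, about 0.16 kg: a steel cylinder 56 mm high with a coloured label band, under a black cap 42 mm wide and 24 mm high. Tins are of two girths, 46 mm or 53 mm in diameter; names, label colours, caps, heights and weights do not tell which. Origin: centre of the underside, z up through the cap. None when this tin is not there.
- cap_a (a point): Middle of the cap of tin_a, on its axis, about 68 mm above the underside (the cap spans 56 to 80 mm).
- cap_b (a point): Middle of the cap of tin_b, on its axis, about 68 mm above the underside (the cap spans 56 to 80 mm).
- cap_c (a point): Middle of the cap of tin_c, on its axis, about 68 mm above the underside (the cap spans 56 to 80 mm).
- cap_d (a point): Middle of the cap of tin_d, on its axis, about 68 mm above the underside (the cap spans 56 to 80 mm).
- cap_e (a point): Middle of the cap of tin_e, on its axis, about 68 mm above the underside (the cap spans 56 to 80 mm).
- cap_f (a point): Middle of the cap of tin_f, on its axis, about 68 mm above the underside (the cap spans 56 to 80 mm).
- carousel: The spice carousel, fixed: a cream box 244 x 244 mm, 122 mm high, with a flat cover of clear plastic 12 mm thick, its top at z = 122 mm, over a six-pocket wheel. Origin: centre of its underside, z up, on the wheel's axis. The loading port lies 86 mm from the axis on its -x side (towards the robot).
- port (a point): Centre of the mouth of the loading port, level with the cover's top: a vertical bore of 50 mm diameter, 12 mm deep, with a 3 mm chamfer, in a 72 mm steel plate flush with the cover. A 46 mm tin let go in it slides down into the pocket below and then stands clear below the cover, so the wheel can turn; a 53 mm tin stays standing on the rim.
- wheel (a joint): Angle of wheel and knob, rad, counter-clockwise from above; turns freely both ways. Its six pockets (86 mm from the axis, floor at z = 24 mm, empty at the start) are 60 degrees apart. A spring clicks it to every multiple of pi/3 (about 0.2 N m): there a pocket is right under the port, another at each click. It may start between clicks; at 0 the knob bar lies along the carousel's x.
- knob (a point): Middle of the red bar knob on the wheel's axis above the cover: 60 mm long (along the wheel's x axis), 14 mm thick, 36 mm high, from z = 130 to 166 mm (this point at 148 mm). Orientation: x along the bar, z up. It turns with the wheel; one click is 60 degrees.
- tray: Open wooden tray, fixed, 270 mm (its x) by 140 mm (its y), 45 mm high, walls and floor 8 mm; upright tins stand in it side by side, three in a row along x. Origin: centre of its underside.
- pepper_mill: Wooden pepper mill, 54 mm wide, 158 mm tall; bystander. Origin: centre of its underside.
- salt_bowl: White salt bowl, 84 mm wide, 40 mm high; bystander. Origin: centre of its underside.
- mug: Red mug, 80 mm wide, 90 mm high; bystander. Origin: centre of its underside.
- oil_bottle: Green oil bottle, 60 mm wide, 200 mm tall; bystander. Origin: centre of its underside.
- wooden_spoon: Wooden spoon lying down, 240 mm long; bystander. Origin: under its middle.
- mustard_jar: Mustard jar, 64 mm wide, 90 mm high; bystander. Origin: centre of its underside.

How it is judged (in metres and radians):
At the end, for the whole second after the job is handed in: Each slim (46 mm) tin upright (within 7 deg) on a pocket's floor in the carousel, none under the port (over 60 mm from it in plan); each stout (53 mm) tin upright on the tray's floor; wheel in a click (within 4 deg); all at rest (((z of tin_a in the frame of carousel below 0.03 m and horizontal distance between tin_a and carousel between 0.074 and 0.098 m and horizontal distance between tin_a and port above 0.06 m) or (x of tin_a in the frame of tray between -0.12 and 0.12 m and y of tin_a in the frame of tray between -0.06 and 0.06 m and z of tin_a in the frame of tray below 0.016 m and z of cap_a in the frame of tin_a above 0.068 m)) and angle between each of tin_a, tin_b, tin_c, tin_d, tin_e, tin_f's own z axis and vertical below 0.12 rad and linear speed of each of tin_a, tin_b, tin_c, tin_d, tin_e, tin_f below 0.02 m/s and ((z of tin_b in the frame of carousel below 0.03 m and horizontal distance between tin_b and carousel between 0.074 and 0.098 m and horizontal distance between tin_b and port above 0.06 m) or (x of tin_b in the frame of tray between -0.12 and 0.12 m and y of tin_b in the frame of tray between -0.06 and 0.06 m and z of tin_b in the frame of tray below 0.016 m and z of cap_b in the frame of tin_b above 0.068 m)) and ((z of tin_c in the frame of carousel below 0.03 m and horizontal distance between tin_c and carousel between 0.074 and 0.098 m and horizontal distance between tin_c and port above 0.06 m) or (x of tin_c in the frame of tray between -0.12 and 0.12 m and y of tin_c in the frame of tray between -0.06 and 0.06 m and z of tin_c in the frame of tray below 0.016 m and z of cap_c in the frame of tin_c above 0.068 m)) and ((z of tin_d in the frame of carousel below 0.03 m and horizontal distance between tin_d and carousel between 0.074 and 0.098 m and horizontal distance between tin_d and port above 0.06 m) or (x of tin_d in the frame of tray between -0.12 and 0.12 m and y of tin_d in the frame of tray between -0.06 and 0.06 m and z of tin_d in the frame of tray below 0.016 m and z of cap_d in the frame of tin_d above 0.068 m)) and ((z of tin_e in the frame of carousel below 0.03 m and horizontal distance between tin_e and carousel between 0.074 and 0.098 m and horizontal distance between tin_e and port above 0.06 m) or (x of tin_e in the frame of tray between -0.12 and 0.12 m and y of tin_e in the frame of tray between -0.06 and 0.06 m and z of tin_e in the frame of tray below 0.016 m and z of cap_e in the frame of tin_e above 0.068 m)) and ((z of tin_f in the frame of carousel below 0.03 m and horizontal distance between tin_f and carousel between 0.074 and 0.098 m and horizontal distance between tin_f and port above 0.06 m) or (x of tin_f in the frame of tray between -0.12 and 0.12 m and y of tin_f in the frame of tray between -0.06 and 0.06 m and z of tin_f in the frame of tray below 0.016 m and z of cap_f in the frame of tin_f above 0.068 m)) and (angle between the x axis of knob and the x axis of carousel, either way round below 0.07 rad or angle between the x axis of knob and the x axis of carousel, either way round between 0.977 and 1.117 rad) and velocity of joint wheel between -0.05 and 0.05 rad/s); the robot touches nothing.
It fails at once if a bystander (pepper mill, salt bowl, mug, oil bottle, spoon, mustard jar) is shoved more than 4 cm or knocked over (distance of any of pepper_mill, salt_bowl, mug, oil_bottle, wooden_spoon, mustard_jar from where it was at the start of the episode above 0.04 m or angle between any of pepper_mill, salt_bowl, mug, oil_bottle, mustard_jar's own z axis and vertical above 0.5 rad).
It fails at once if a tin is forced into the port or onto the cover (over 60 N) ((contact force between tin_a and carousel above 60 N and z of tin_a in the frame of carousel above 0.1 m) or (contact force between tin_b and carousel above 60 N and z of tin_b in the frame of carousel above 0.1 m) or (contact force between tin_c and carousel above 60 N and z of tin_c in the frame of carousel above 0.1 m) or (contact force between tin_d and carousel above 60 N and z of tin_d in the frame of carousel above 0.1 m) or (contact force between tin_e and carousel above 60 N and z of tin_e in the frame of carousel above 0.1 m) or (contact force between tin_f and carousel above 60 N and z of tin_f in the frame of carousel above 0.1 m)).
Of tin_a, tin_b, tin_c, tin_d, tin_e, tin_f only 4 to 5 are there at a start; the rules pass over those that are not, and their reading is None.
At some moment in a run one of tin_a, tin_b, tin_c, tin_d, tin_e, tin_f may be knocked a few centimetres aside while the robot is not near it.
It also fails if it takes over 210 s, if anything falls off the work surface, if the arm or the gripper's body presses on something with over 40 N, if the wrist force passes 120 N, or if a joint passes its speed limit or range.

## Working session

There is one attempt and no reset: what is moved stays moved. The work goes in short steps, Python scripts to look and compute and a tool call to move; the robot and the scene stay as the last step left them, time stands still between calls to the robot, and variables do not carry over. Pictures are saved under pics/ and viewed, at most 14 in all, crops included, and the job is handed in when it is done.

Besides the shell and the picture viewer there is one more tool, called after "Request:" as name([rows], argument=value, ...), one row to a line, values as JSON. move_arm: Moves the arm, as the interface text tells. Its arguments: {"type":"object","properties":{"moves":{"type":"array"},"jaw":{"type":"number"},"squeeze":{"type":"number"}},"required":["moves"]}

```bash
mkdir -p pics; python3 - <<'E'
from cell import manip, viewer
import cv2
print(manip.read_state())
for n in("scene","top"):
    c=viewer.camera(n); cv2.imwrite(f"pics/{n}0.png",c["frame"]); print({k:c[k] for k in c if k not in("frame","z_map")})
    print(c["z_map"].min(),c["z_map"].max(),(c["z_map"]==0).mean())
E
```

```text
{'clock': 0.0, 'joints': array([-1.40557972e+00,  3.00471140e-01,  1.52158179e+00,  9.40822903e-06,
        1.32069442e+00, -6.65723564e-02]), 'qd': array([-0.00095446,  0.00075449,  0.00202703, -0.00059806,  0.00077856,
        0.00015748]), 'effort': array([-8.86130438e-04, -5.31805766e+01, -3.52739453e+01,  7.08010560e-02,
        2.43405683e-02, -9.42661518e-05]), 'eef_pos': array([ 126.31665043, -535.02915337,  204.88600967]), 'eef_rot': array([-3.14044113e+00, -8.59062291e-05,  2.31786576e-01]), 'wrist_force': array([ 0.00868439, -0.37838187, -0.03137314]), 'moment': array([ 0.01210292, -0.02335296, -0.03703098]), 'finger_force': 0.0, 'finger_gap': 93.85499517216475}
{'fx': 447.64272017469847, 'fy': 447.64272017469847, 'cx': 314.47595154899545, 'cy': 243.05313543113948, 'origin': array([ 898.67323438, -520.99094844,  963.7040714 ]), 'orientation': array([-2.51634207, -0.01461857,  0.61336949])}
0.0 3440.3442 0.003994140625
{'fx': 589.1208121854173, 'fy': 589.1208121854173, 'cx': 317.46205966725256, 'cy': 230.22155562253178, 'origin': array([ 464.18141786,  -12.51451246, 1285.66063042]), 'orientation': array([-3.04260272, -0.00414838, -1.57454757])}
0.0 1355.9918 0.0041015625
```

View pics/scene0.png

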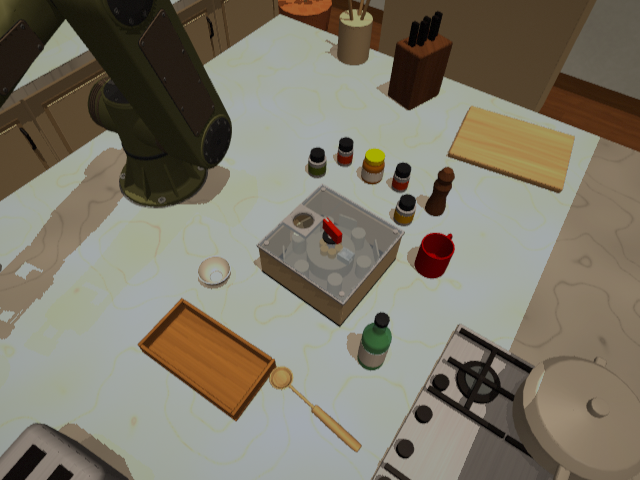

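View pics/top0.png

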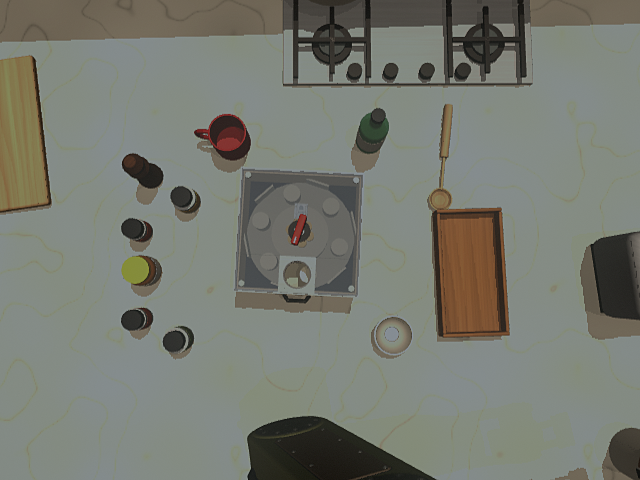

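The top view shows four tins at pixels (185,199), (136,230), (136,319) and (178,340). The mustard jar is at (138,270), the port at (297,275), the knob at (300,229) and the tray at (472,272). The knob is about 20° off the x axis, so the wheel is between clicks.

```bash
cat > h.py <<'E'
import numpy as np, cv2
from scipy.spatial.transform import Rotation as R
from cell import manip, viewer
def cam(n):
    c=viewer.camera(n); c["R"]=R.from_euler("xyz",c["orientation"]).as_matrix(); return c
def ray(c,u,v): return c["R"]@np.array([(u-c["cx"])/c["fx"],(v-c["cy"])/c["fy"],1])
def onplane(c,u,v,z):
    d=ray(c,u,v); return c["origin"]+d*(z-c["origin"][2])/d[2]
def cloud(c):
    v,u=np.mgrid[0:480,0:640]; z=c["z_map"]
    p=np.stack([(u-c["cx"])/c["fx"]*z,(v-c["cy"])/c["fy"]*z,z],-1)
    return p@c["R"].T+c["origin"]
def blobs(m,amin=20):
    n,l,s,cen=cv2.connectedComponentsWithStats(m.astype(np.uint8))
    return [(l==i) for i in range(1,n) if s[i,4]>=amin]
def tri(c1,p1,c2,p2):
    d1,d2=ray(c1,*p1),ray(c2,*p2); A=np.stack([d1,-d2],1); 
    t=np.linalg.lstsq(A,c2["origin"]-c1["origin"],rcond=None)[0]
    a,b=c1["origin"]+t[0]*d1,c2["origin"]+t[1]*d2
    return (a+b)/2,np.linalg.norm(a-b)
def circ(P):
    # circle bounding the points in plan
    (x,y),r=cv2.minEnclosingCircle(P[:,:2].astype(np.float32)); return x,y,r
def knob(c,P):
    h=cv2.cvtColor(c["frame"],cv2.COLOR_BGR2HSV)
    m=((h[...,0]<8)|(h[...,0]>172))&(h[...,1]>150)&(h[...,2]>60)&(P[...,2]>155)&(P[...,2]<180)
    q=P[m][:,:2]
    (x,y),(w,hh),a=cv2.minAreaRect(q.astype(np.float32))
    vx,vy,_,_=cv2.fitLine(q.astype(np.float32),cv2.DIST_L2,0,.01,.01).ravel()
    return x,y,w,hh,np.degrees(np.arctan2(vy,vx)),P[m][:,2].mean()
def tins(c,P):
    """black cap tops in this view: centre and radius in plan"""
    h=c["frame"].max(-1); m=(P[...,2]>60)&(h<75)
    out=[]
    for b in blobs(m):
        q=P[b]; zt=np.percentile(q[:,2],90); q=q[q[:,2]>zt-6]
        x,y,r=circ(q)
        if 14<r<30: out.append((x,y,zt,r,b))
    return out
E
python3 - <<'E'
from h import *
np.set_printoptions(precision=1,suppress=True)
for n in("top","scene"):
    c=cam(n);P=cloud(c);print(n)
    for t in tins(c,P):
        v,u=np.nonzero(t[4]); print("tin",np.array(t[:4]),u.mean(),v.mean())
    print("knob",np.array(knob(c,P)))
    # tin body region heights, tray, carousel
    f=cv2.cvtColor(c["frame"],cv2.COLOR_BGR2HSV)
    w=(f[...,0]>5)&(f[...,0]<20)&(f[...,1]>110)&(P[...,2]>36)&(P[...,2]<60)&(P[...,1]<-150)&(P[...,0]>200)&(P[...,0]<650)
    for b in blobs(w,60):
        q=P[b]; print("tray",cv2.minAreaRect(q[:,:2].astype(np.float32)),np.median(q[:,2]),len(q))
    w=(abs(P[...,2]-122)<8)
    for b in blobs(w,800):
        q=P[b]; print("cover",cv2.minAreaRect(q[:,:2].astype(np.float32)),np.median(q[:,2]),len(q))
    fl=(abs(P[...,2])<6)&(P[...,0]>200)&(P[...,0]<600)&(abs(P[...,1])<300); print("floor",np.median(P[fl][:,2]))
c=cam("top"); cv2.imwrite("pics/crop1.png",cv2.resize(c["frame"][160:310,225:375],None,fx=4,fy=4,interpolation=cv2.INTER_CUBIC))
E
```

```text
top
tin [1076.7  -48.7   87.7   27.7] 331.6937799043062 2.0574162679425836
tin [627.3 -73.9 125.5  28.6] 347.85714285714283 206.01785714285714
tin [576.5  18.5 157.1  28.8] 303.9657534246575 232.66438356164383
tin [590.  365.5  81.9  21.4] 132.24383561643836 228.32602739726028
tin [581.2  28.4 131.8  18.8] 291.8 228.2888888888889
tin [499.5 337.3  85.8  23.4] 146.46666666666667 275.6
knob [578.5  19.2  13.7  59.7 -16.6 164.7]
tray ((499.5700988769531, -343.86956787109375), (269.2829284667969, 140.98092651367188), 1.5705190896987915) 44.106070865538186 1243
cover ((578.511962890625, 19.230323791503906), (250.63946533203125, 250.62318420410156), 86.92868041992188) 121.18482433080362 14841
floor -0.5639735100874077
scene
tin [ 95.2 809.2 138.6  24.9] 340.95384615384614 32.96923076923077
tin [ 520.7 -649.3  186.6   18.2] 60.51428571428571 473.7061224489796
knob [581.   18.9  14.9  60.6 -14.9 162.4]
tray ((502.47650146484375, -343.1075134277344), (271.248046875, 140.4165496826172), 1.7395479679107666) 42.039155587907885 1463
cover ((580.7549438476562, 20.214279174804688), (253.4093780517578, 252.12904357910156), 86.9179458618164) 119.8784679169164 8709
floor -2.230031879546573
```

View pics/crop1.png

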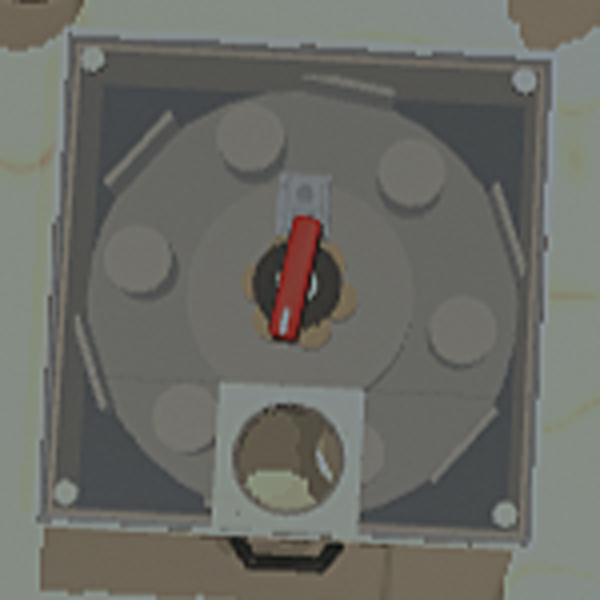

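The crop shows the port bore at crop (288,458). The carousel is rotated by about -3°. The bar is about 13.5° off a click and all the pockets are empty.

```bash
cat >> h.py <<'E'
def heads(c,P,zmin=70,zmax=100,box=(250,750,100,450)):
    m=(P[...,2]>zmin)&(P[...,2]<zmax)&(P[...,0]>box[0])&(P[...,0]<box[1])&(P[...,1]>box[2])&(P[...,1]<box[3])
    out=[]
    for b in blobs(m,60):
        q=P[b]; zt=np.percentile(q[:,2],80); s=q[q[:,2]>zt-5]; x,y,r=circ(s)
        v,u=np.nonzero(b&(P[...,2]>zt-5)); out.append([x,y,zt,r,u.mean(),v.mean()]+list(np.median(c["frame"][b],0)))
    return np.array(out)
E
python3 - <<'E'
from h import *
np.set_printoptions(precision=1,suppress=True)
cs={}
for n in("top","scene"):
    c=cs[n]=cam(n);P=cloud(c);H=heads(c,P);c["H"]=H;print(n);print(H)
print("triangulated tops")
for a in cs["top"]["H"]:
    best=min(cs["scene"]["H"],key=lambda b:np.hypot(*(a[:2]-b[:2])))
    print(tri(cs["top"],a[4:6],cs["scene"],best[4:6]))
c=cs["top"];g=cv2.cvtColor(c["frame"],cv2.COLOR_BGR2GRAY)
# bore: dark inside bright plate
s=cv2.resize(g[255:300,270:325],None,fx=6,fy=6,interpolation=cv2.INTER_CUBIC)
o=cv2.HoughCircles(s,cv2.HOUGH_GRADIENT,1,100,param1=80,param2=15,minRadius=60,maxRadius=100)
for u,v,r in o[0]: print("bore",onplane(c,270+(u+.5)/6-.5,255+(v+.5)/6-.5,122),r/6*1163/589)
h=cv2.cvtColor(c["frame"],cv2.COLOR_BGR2HSV)
for b in blobs((g[255:300,270:325]>130),200):
    m=np.zeros((480,640),bool);m[255:300,270:325]=b; v,u=np.nonzero(m)
    (x,y),wh,a=cv2.minAreaRect(np.stack([u,v],1).astype(np.float32)); print("plate",onplane(c,x,y,122),np.array(wh)*1163/589,a)
E
```

```text
top
[[656.3 266.2  80.9  21.1 180.2 195.9  46.   49.   49. ]
 [589.7 365.   81.2  21.4 131.  227.8  42.   45.   44. ]
 [504.  352.4  90.6  28.8 134.9 269.8  59.  140.  132. ]
 [402.5 360.1  80.9  21.1 131.2 319.9  43.   45.   45. ]
 [359.9 275.2  80.9  21.  172.6 341.4  46.   49.   48. ]]
scene
[[406.5 360.3  78.7  22.9 345.7 142.4  20.   21.   23. ]
 [364.2 274.3  78.9  22.4 317.1 152.8  20.   21.   23. ]
 [508.3 353.5  89.1  29.6 374.6 155.6   0.  170.  164. ]
 [595.9 364.8  78.8  23.3 403.3 168.   20.   21.   23. ]
 [717.6 343.7  95.3  21.7 440.7 190.4   8.   17.   33. ]
 [659.8 265.9  79.   22.1 407.4 200.6  21.   22.   24. ]]
triangulated tops
(array([658.2, 267.7,  73.6]), np.float64(2.5380494816423713))
(array([591.6, 367.4,  74.8]), np.float64(2.1694452697148763))
(array([504.9, 354.6,  83.1]), np.float64(2.5465224586728286))
(array([403.3, 362.5,  73.2]), np.float64(2.2914573060984083))
(array([360. , 277.7,  72.5]), np.float64(2.640598764598399))
bore [492.2  23.8 122. ] 27.840916
plate [490.4  19.  122. ] [102.7  74.8] 2.935673236846924
```

```bash
cat >> h.py <<'E'
def go(*targets):
    """tool-axis shifts (m) and turn from where the tool is to TCP targets (x,y,z mm, yaw)"""
    s=manip.read_state(); p=s["eef_pos"]; rr=R.from_euler("xyz",s["eef_rot"]).as_matrix(); y0=np.arctan2(rr[1,0],rr[0,0])
    for x,y,z,yaw in targets:
        d=np.array([x,y,z])-p; c,sn=np.cos(y0),np.sin(y0)
        print("row",np.round([(d[0]*c+d[1]*sn)/1e3,(d[0]*sn-d[1]*c)/1e3,-d[2]/1e3,y0-yaw],4), "t",round(s["clock"],1))
E
python3 -c "
from h import *
go((578.5,19.2,260,-.29),(578.5,19.2,136,-.29))"
```

```text
row [ 0.5674 -0.4357 -0.0547  0.5218] t 0.3
row [ 0.5674 -0.4357  0.0693  0.5218] t 0.3
```

Request:
move_arm([
  [0.04,-0.03,-0.055,0.1],
  [0.08,-0.06,-0.055,0.2],
  [0.12,-0.09,-0.055,0.3],
  [0.16,-0.12,-0.055,0.4],
  [0.2,-0.155,-0.055,0.5],
  [0.24,-0.185,-0.055,0.522],
  [0.28,-0.215,-0.055,0.522],
  [0.32,-0.245,-0.055,0.522],
  [0.36,-0.275,-0.055,0.522],
  [0.4,-0.305,-0.055,0.522],
  [0.44,-0.335,-0.055,0.522],
  [0.47,-0.36,-0.055,0.522],
], jaw=0.05)

```text
clock: 1.55
eef_pos: [495.7, -83.2, 260.6]
eef_rot: [3.142, -0.0, -0.29]
wrist_force: [-0.1, -1.1, -0.2]
finger_gap: 49.9
finger_force: 0.0
```

```bash
python3 -c "
from h import *
go((578.5,19.2,260,-.29),(578.5,19.2,136,-.29))"
```

```text
row [ 5.000e-02 -1.218e-01  6.000e-04 -1.000e-04] t 1.6
row [ 5.000e-02 -1.218e-01  1.246e-01 -1.000e-04] t 1.6
```

Request:
move_arm([
  [0.017,-0.041,0,0],
  [0.034,-0.082,0,0],
  [0.05,-0.122,0,0],
  [0.05,-0.122,0.03,0],
  [0.05,-0.122,0.07,0],
  [0.05,-0.122,0.1,0],
  [0.05,-0.122,0.124,0],
  [0.05,-0.122,0.124,0],
])

```text
clock: 2.35
eef_pos: [576.0, 17.5, 133.3]
eef_rot: [3.14, 0.005, -0.29]
wrist_force: [0.5, 0.4, -0.3]
finger_gap: 50.1
finger_force: 0.0
```

Request:
move_arm([
  [0,0,0,0],
  [0,0,0,0],
  [0,0,0,0],
  [0,0,0,0],
  [0,0,0,-0.08],
  [0,0,0,-0.16],
  [0,0,0,-0.235],
  [0,0,0,-0.235],
], jaw=0, squeeze=25)

```text
clock: 3.15
eef_pos: [579.5, 20.3, 137.6]
eef_rot: [-3.137, -0.006, -0.051]
wrist_force: [13.8, 19.4, -4.8]
finger_gap: 13.9
finger_force: 24.9
```

```bash
python3 -c "
from h import *
print(manip.read_state()['moment'])
go((492.2,23.8,260,1.52),(360,275.2,240,.65))"
```

```text
[ 3.36136581 -2.50157495  0.08200517]
row [-8.7400e-02  9.0000e-04 -1.2240e-01 -1.5712e+00] t 3.1
row [-0.2323 -0.2434 -0.1024 -0.7012] t 3.1
```

Request:
move_arm([
  [0,0,0,0],
  [0,0,0,0],
  [0,0,-0.04,0],
  [0,0,-0.08,0],
  [0,0,-0.12,0],
  [-0.05,-0.05,-0.12,-0.15],
  [-0.085,-0.085,-0.12,-0.3],
  [-0.12,-0.12,-0.12,-0.45],
  [-0.155,-0.155,-0.12,-0.6],
  [-0.19,-0.19,-0.12,-0.7],
  [-0.215,-0.225,-0.12,-0.7],
  [-0.215,-0.225,-0.12,-0.7],
], jaw=0.05)

```text
clock: 4.35
eef_pos: [372.9, 256.4, 257.1]
eef_rot: [-3.141, -0.001, 0.648]
wrist_force: [1.0, -0.8, -0.1]
finger_gap: 49.9
finger_force: 0.0
```

```bash
python3 - <<'E'
from h import *
np.set_printoptions(precision=1,suppress=True)
for n in("top","scene"):
    c=cam(n);P=cloud(c); cv2.imwrite(f"pics/{n}1.png",c["frame"])
    try: print(n,np.array(knob(c,P)))
    except Exception as e: print(e)
    print(heads(c,P)[:,:6])
print(manip.read_state()["eef_pos"])
go((360,275.2,240,.65),(360,275.2,49,.65))
E
```

```text
top [577.9  19.1  13.4  57.8  -2.3 165.2]
[[708.  337.1  97.9  18.9 146.2 171.2]
 [656.7 266.1  80.7  21.1 180.1 195.9]
 [589.9 365.5  80.6  21.2 130.9 227.9]
 [503.4 351.8  90.9  28.7 134.9 270. ]
 [405.6 359.4  81.   20.2 133.5 314.5]]
scene [581.6  19.   15.7  59.1  -1.1 162.1]
[[405.3 360.   78.9  22.4 345.9 142.4]
 [363.3 274.7  79.   21.6 317.  152.8]
 [506.7 351.3  89.   31.  374.7 155.7]
 [593.4 367.   79.   22.4 403.3 168.1]
 [717.9 341.8  95.9  21.6 441.1 190.3]
 [660.  265.6  79.4  21.3 407.4 200.5]]
[374.6 254.8 256.8]
row [ 0. -0.  0. -0.] t 4.5
row [ 0.  -0.   0.2 -0. ] t 4.5
```

View pics/top1.png

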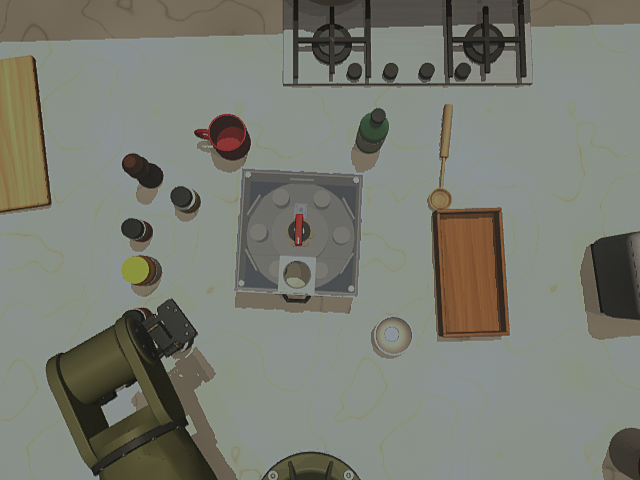

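The wheel is now clicked: the bar reads -2.3° and the carousel about -3°. All four tins are still standing. I'll take the nearest tin next, at (360,275).

```bash
python3 -c "
from h import *
go((360.5,275.5,240,.65),(360.5,275.5,49,.65))"
```

```text
row [ 0.0013 -0.025   0.0168 -0.0028] t 4.5
row [ 0.0013 -0.025   0.2078 -0.0028] t 4.5
```

Request:
move_arm([
  [0.001,-0.025,0.017,0],
  [0.001,-0.025,0.05,0],
  [0.001,-0.025,0.09,0],
  [0.001,-0.025,0.13,0],
  [0.001,-0.025,0.16,0],
  [0.001,-0.025,0.185,0],
  [0.001,-0.025,0.2,0],
  [0.001,-0.025,0.208,0],
  [0.001,-0.025,0.208,0],
  [0.001,-0.025,0.208,0],
], jaw=0.07)

```text
clock: 5.45
eef_pos: [361.8, 274.3, 49.1]
eef_rot: [3.141, -0.001, 0.644]
wrist_force: [0.4, 0.6, 0.3]
finger_gap: 70.1
finger_force: 0.0
```

Request:
move_arm([
  [0,0,0,0],
  [0,0,0,0],
  [0,0,0,0],
  [0,0,0,0],
  [0,0,0,0],
  [0,0,0,0],
], jaw=0.0, squeeze=15)

```text
clock: 6.05
eef_pos: [361.3, 274.9, 49.0]
eef_rot: [-3.142, -0.001, 0.645]
wrist_force: [-1.5, 1.2, 6.7]
finger_gap: 52.1
finger_force: 15.0
```

```bash
python3 -c "
from h import *
go((360.5,275.5,230,.65),(492.2,23.8,230,0),(492.2,23.8,230,0))"
```

```text
row [-0.0003 -0.0009 -0.181  -0.0051] t 6.0
row [-0.0464  0.2794 -0.181   0.6449] t 6.0
row [-0.0464  0.2794 -0.181   0.6449] t 6.0
```

Request:
move_arm([
  [0,0,0,0],
  [0,0,0,0],
  [0,0,0,0],
  [0,0,0.01,0],
  [0,0,0.02,0],
  [0,0,0.02,0],
], jaw=0.07)

```text
clock: 6.65
eef_pos: [360.2, 274.0, 26.7]
eef_rot: [-3.141, 0.003, 0.645]
wrist_force: [0.2, 0.7, 0.7]
finger_gap: 69.9
finger_force: 0.0
```

Request:
move_arm([
  [0,0,0,0],
  [0,0,0,0],
  [0,0,0,0],
  [0,0,0,0],
  [0,0,0,0],
  [0,0,0,0],
], jaw=0.0, squeeze=15)

```text
clock: 7.25
eef_pos: [361.2, 274.7, 28.6]
eef_rot: [3.142, -0.0, 0.645]
wrist_force: [0.1, 0.0, 2.1]
finger_gap: 53.0
finger_force: 15.0
```

```bash
python3 -c "
from h import *
go((361,275,230,.65),(492.2,23.8,230,0))"
```

```text
row [ 1.000e-04 -3.000e-04 -2.014e-01 -5.200e-03] t 7.2
row [-0.0461  0.2793 -0.2014  0.6448] t 7.2
```

Request:
move_arm([
  [0,0,-0.04,0],
  [0,0,-0.085,0],
  [0,0,-0.13,0],
  [-0.005,0.03,-0.16,0.1],
  [-0.01,0.07,-0.18,0.22],
  [-0.018,0.11,-0.2,0.34],
  [-0.026,0.15,-0.2,0.46],
  [-0.033,0.195,-0.2,0.56],
  [-0.041,0.24,-0.2,0.645],
  [-0.044,0.265,-0.2,0.645],
  [-0.046,0.279,-0.2,0.645],
  [-0.046,0.279,-0.2,0.645],
])

```text
clock: 8.45
eef_pos: [492.1, 23.2, 228.0]
eef_rot: [3.142, 0.001, -0.001]
wrist_force: [0.1, -0.2, -2.0]
finger_gap: 52.8
finger_force: 15.0
```

```bash
python3 - <<'E'
from h import *
s=manip.read_state(); print(s["eef_pos"],s["wrist_force"])
c=cam("scene");P=cloud(c); print(heads(c,P,box=(430,560,-60,100),zmin=240,zmax=290)); 
go((492.2,23.8,160,0),(492.2,23.8,152,0))
E
```

```text
[492.11694838  23.16114588 228.0120844 ] [ 0.07091934 -0.20530339 -1.95118325]
[[500.63751221  22.19664383 277.13592284  39.18512344 304.965
  174.865       52.          59.          64.        ]]
row [ 0.0005  0.0003  0.0681 -0.0006] t 8.5
row [ 0.0005  0.0003  0.0761 -0.0006] t 8.5
```

Request:
move_arm([
  [0,0,0.03,0],
  [0,0,0.06,0],
  [0,0,0.07,0],
  [0,0,0.074,0],
  [0,0,0.075,0],
  [0,0,0.076,0],
  [0,0,0.077,0],
  [0,0,0.078,0],
  [0,0,0.079,0],
  [0,0,0.079,0],
])

```text
clock: 9.5
eef_pos: [492.3, 24.0, 150.6]
eef_rot: [3.142, -0.001, -0.0]
wrist_force: [-3.6, 1.1, 7.8]
finger_gap: 53.0
finger_force: 15.0
```

```bash
python3 - <<'E'
from h import *
go((499.6,-422,180,1.571))
E
```

```text
row [ 0.0074  0.446  -0.0294 -1.5712] t 9.5
```

Request:
move_arm([
  [0,0,-0.03,0],
  [0.001,0.03,-0.04,-0.13],
  [0.002,0.07,-0.04,-0.27],
  [0.003,0.115,-0.04,-0.4],
  [0.003,0.16,-0.04,-0.54],
  [0.004,0.205,-0.04,-0.68],
  [0.005,0.25,-0.04,-0.82],
  [0.005,0.295,-0.04,-0.96],
  [0.006,0.34,-0.04,-1.1],
  [0.006,0.38,-0.04,-1.24],
  [0.007,0.42,-0.04,-1.38],
  [0.007,0.446,-0.04,-1.52],
])

```text
clock: 10.7
eef_pos: [498.3, -424.6, 189.1]
eef_rot: [-3.141, 0.0, 1.524]
wrist_force: [0.4, 0.8, -2.1]
finger_gap: 52.9
finger_force: 15.0
```

```bash
python3 - <<'E'
from h import *
go((499.6,-422,37,1.571))
E
```

```text
row [ 0.0027  0.0012  0.1521 -0.0469] t 10.7
```

Request:
move_arm([
  [0,0,0.03,-0.045],
  [0,0,0.07,-0.045],
  [0,0,0.11,-0.045],
  [0,0,0.135,-0.045],
  [0,0,0.143,-0.045],
  [0,0,0.147,-0.045],
  [0,0,0.149,-0.045],
  [0,0,0.15,-0.045],
  [0,0,0.151,-0.045],
  [0,0,0.151,-0.045],
])

```text
clock: 11.7
eef_pos: [499.3, -423.2, 40.0]
eef_rot: [3.14, 0.003, 1.565]
wrist_force: [-0.6, -5.9, 3.5]
finger_gap: 52.4
finger_force: 16.8
```

Request:
move_arm([
  [0,0,0,0],
  [0,0,0,0],
  [0,0,0,0],
])

```text
clock: 12.0
eef_pos: [499.4, -423.3, 40.1]
eef_rot: [3.14, 0.003, 1.565]
wrist_force: [-0.3, -5.8, 3.2]
finger_gap: 52.1
finger_force: 16.8
```

```bash
python3 - <<'E'
from h import *
c=cam("scene"); cv2.imwrite("pics/s2.png",cv2.resize(c["frame"][250:430,110:310],None,fx=4,fy=3.3,interpolation=cv2.INTER_CUBIC)[:600])
E
```

```text
(no output)
```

View pics/s2.png

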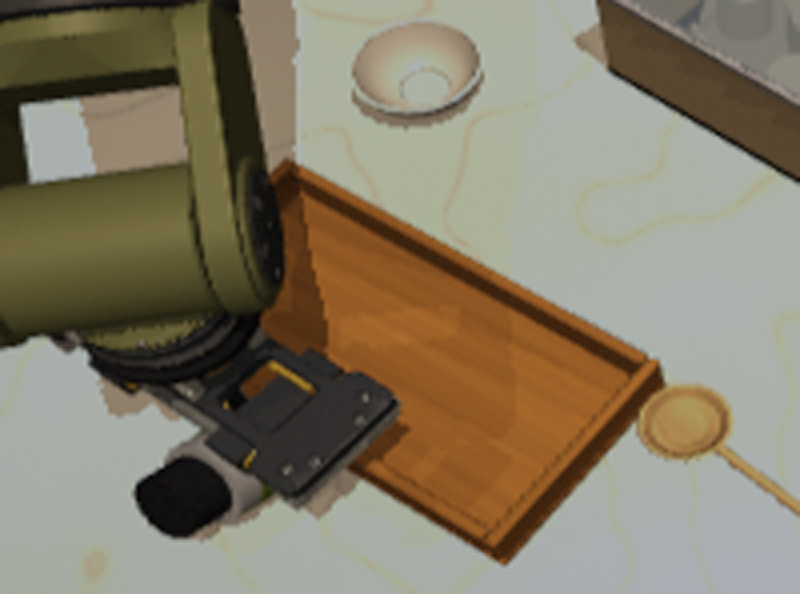

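The picture shows the tin leaning far over in the fingers, with its cap at crop (185,495) pointing outwards. It swung about the pad line at 15 N, so I'll lift it clear and measure the tilt.

Request:
move_arm([
  [0,0,-0.04,0],
  [0,0,-0.08,0],
  [0,0,-0.12,0],
  [0,0,-0.12,0],
  [0,0,-0.12,0],
])

```text
clock: 12.55
eef_pos: [499.0, -421.9, 159.0]
eef_rot: [3.141, 0.0, 1.565]
wrist_force: [-0.5, 0.7, -2.9]
finger_gap: 52.3
finger_force: 15.0
```

```bash
python3 - <<'E'
from h import *
np.set_printoptions(precision=1,suppress=True)
for n in("scene","top"):
    c=cam(n); P=cloud(c)
    m=(c["frame"].max(-1)<45)&(P[...,0]>430)&(P[...,0]<570)&(P[...,1]<-360)&(P[...,1]>-560)&(P[...,2]>60)&(P[...,2]<235)
    for b in blobs(m,25):
        v,u=np.nonzero(b);print(n,len(u),u.mean(),v.mean(),P[b].mean(0),P[b].min(0),P[b].max(0))
    p=c["R"].T@(np.array([500,-430,180])-c["origin"]); u=int(p[0]/p[2]*c["fx"]+c["cx"]);v=int(p[1]/p[2]*c["fy"]+c["cy"]); print(u,v)
    im=c["frame"][max(v-60,0):v+60,max(u-75,0):u+75]; cv2.imwrite(f"pics/{n}3.png",cv2.resize(im,(375,300),interpolation=cv2.INTER_CUBIC))
a=cv2.imread("pics/scene3.png");b=cv2.imread("pics/top3.png");cv2.imwrite("pics/both3.png",np.hstack([a,b]))
print(manip.read_state()["eef_pos"],manip.read_state()["finger_gap"])
E
```

```text
scene 28 150.67857142857142 344.42857142857144 [ 474.6 -418.2  188.8] [ 472.6 -422.7  179.7] [ 475.9 -413.5  198.2]
scene 510 137.29019607843136 378.17254901960786 [ 506.6 -475.4  196.9] [ 483.3 -494.7  177.7] [ 523.6 -455.2  212.3]
156 359
top 50 530.94 257.36 [ 521.5 -419.8  177.1] [ 509.  -428.8  157.1] [ 530.4 -412.2  216. ]
537 268
[ 498.4 -421.5  156.9] 52.28691741058986
```

View pics/both3.png

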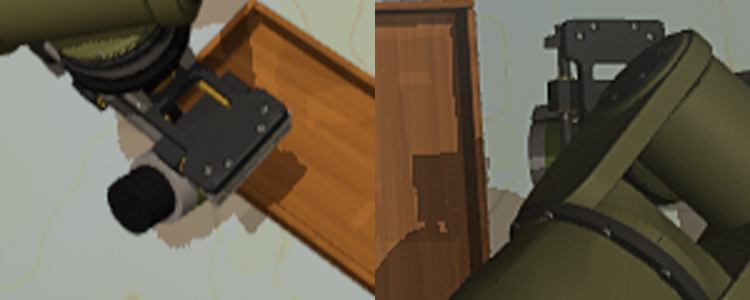

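The tin's axis is nearly horizontal, and it is held near its base with the cap overhanging the tray's end wall (y ≈ -475). I'll lever it upright in the fingers by lowering it gently against that wall's edge.

Request:
move_arm([
  [-0.005,0,0.04,0],
  [-0.005,0,0.08,0],
  [-0.005,0,0.105,0],
  [-0.005,0,0.113,0],
  [-0.005,0,0.117,0],
  [-0.005,0,0.121,0],
  [-0.005,0,0.126,0],
  [-0.005,0,0.126,0],
])

```text
clock: 13.45
eef_pos: [499.2, -427.4, 32.9]
eef_rot: [3.141, 0.001, 1.565]
wrist_force: [1.3, -2.3, -2.0]
finger_gap: 52.6
finger_force: 15.0
```

```bash
cat >> h.py <<'E'
def capview(name):
    c=cam("scene"); P=cloud(c)
    m=(c["frame"].max(-1)<45)&(P[...,0]>450)&(P[...,0]<560)&(P[...,1]<-400)&(P[...,1]>-560)&(P[...,2]>40)&(P[...,2]<235)
    for b in blobs(m,60): print("cap",len(P[b]),P[b].mean(0).round(),P[b].min(0).round(),P[b].max(0).round())
    cv2.imwrite(name,cv2.resize(c["frame"][330:450,60:210],None,fx=4,fy=4,interpolation=cv2.INTER_CUBIC)) if name else 0
E
python3 -c "
from h import *
capview('pics/l1.png')"
```

```text
cap 626 [ 525. -433.  189.] [ 453. -465.   40.] [ 559. -400.  234.]
cap 390 [ 506. -481.   70.] [ 481. -500.   50.] [ 524. -462.   85.]
```

Request:
move_arm([
  [-0.001,0,0.003,0],
  [-0.002,0,0.006,0],
  [-0.003,0,0.009,0],
  [-0.005,0,0.012,0],
  [-0.005,0,0.012,0],
  [-0.005,0,0.012,0],
])

```text
clock: 14.1
eef_pos: [499.7, -433.3, 23.4]
eef_rot: [3.139, 0.003, 1.565]
wrist_force: [-3.3, 1.6, 19.6]
finger_gap: 52.5
finger_force: 15.0
```

```bash
python3 -c "
from h import *
capview('pics/l1.png')"
```

```text
cap 694 [ 528. -437.  180.] [ 468. -470.   40.] [ 560. -401.  235.]
cap 366 [ 506. -487.   60.] [ 479. -505.   40.] [ 523. -470.   75.]
```

View pics/l1.png

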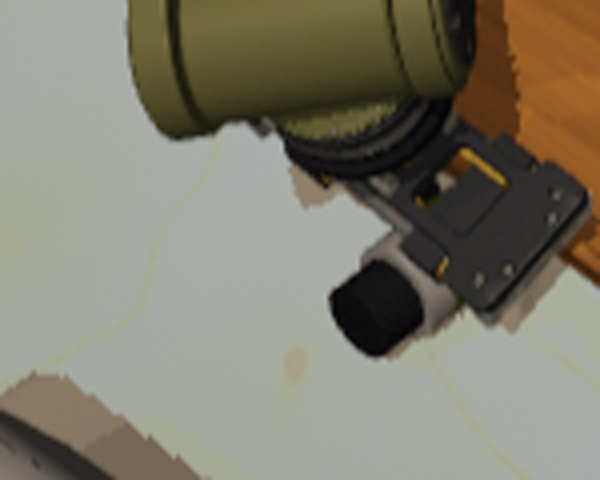

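The carousel and tray views together show my mistake. The tray's long side runs along world x, not y, because the 1.57 I read as radians was in degrees. The tin came down on the side wall (y ≈ -410) and tipped there. I'll lift it, then lever it upright from inside against that wall.

Request:
move_arm([
  [0,0,-0.04,0],
  [0,0,-0.08,0],
  [0,0,-0.1,0],
  [0.02,0.025,-0.1,0],
  [0.045,0.05,-0.1,0],
  [0.072,0.075,-0.1,0],
  [0.072,0.075,-0.1,0],
  [0.072,0.075,-0.1,0],
])

```text
clock: 14.95
eef_pos: [574.3, -359.9, 120.0]
eef_rot: [-3.141, -0.0, 1.566]
wrist_force: [-0.3, -0.9, -2.1]
finger_gap: 52.8
finger_force: 15.0
```

```bash
python3 -c "
from h import *
go((575,-361,51,1.565),(575,-361,44,1.565),(575,-362,31,1.565),(575,-366.5,20,1.565))
c=cam('scene'); P=cloud(c)
m=(c['frame'].max(-1)<45)&(P[...,0]>540)&(P[...,0]<610)&(P[...,1]<-380)&(P[...,1]>-480)&(P[...,2]>100)&(P[...,2]<195)
for b in blobs(m,60): print('cap',len(P[b]),P[b].mean(0).round(),P[b].min(0).round(),P[b].max(0).round())
"
```

```text
row [-0.0011  0.0007  0.069   0.0012] t 14.9
row [-0.0011  0.0007  0.076   0.0012] t 14.9
row [-0.0021  0.0007  0.089   0.0012] t 14.9
row [-0.0066  0.0007  0.1     0.0012] t 14.9
cap 448 [ 580. -415.  156.] [ 555. -432.  134.] [ 597. -396.  170.]
```

Request:
move_arm([
  [-0.001,0,0.04,0],
  [-0.001,0,0.065,0],
  [-0.001,0,0.072,0],
  [-0.001,0,0.078,0],
  [-0.002,0,0.084,0],
  [-0.002,0,0.089,0],
  [-0.002,0,0.089,0],
])

```text
clock: 15.7
eef_pos: [574.4, -362.9, 31.9]
eef_rot: [3.141, 0.001, 1.565]
wrist_force: [-0.2, 1.5, -0.9]
finger_gap: 52.7
finger_force: 15.0
```

```bash
cat >> h.py <<'E'
def cap2():
    c=cam('scene'); P=cloud(c)
    m=(c['frame'].max(-1)<45)&(P[...,0]>540)&(P[...,0]<610)&(P[...,1]<-350)&(P[...,1]>-480)&(P[...,2]>20)&(P[...,2]<125)
    for b in blobs(m,60): print('cap',len(P[b]),P[b].mean(0).round(),P[b].min(0).round(),P[b].max(0).round())
    cv2.imwrite('pics/l2.png',cv2.resize(c["frame"][270:390,160:310],None,fx=4,fy=4,interpolation=cv2.INTER_CUBIC))
E
python3 -c "
from h import *
cap2()"
```

```text
cap 355 [ 578. -402.   90.] [ 556. -419.   73.] [ 597. -384.  103.]
```

Request:
move_arm([
  [-0.001,0,0.004,0],
  [-0.003,0,0.008,0],
  [-0.005,0,0.011,0],
  [-0.008,0,0.012,0],
  [-0.011,0,0.013,0],
  [-0.014,0,0.014,0],
  [-0.017,0,0.015,0],
  [-0.018,0,0.015,0],
  [-0.018,0,0.015,0],
])

```text
clock: 16.65
eef_pos: [575.4, -379.4, 18.4]
eef_rot: [3.14, -0.001, 1.566]
wrist_force: [-3.0, 15.9, 15.6]
finger_gap: 52.6
finger_force: 15.0
```

```bash
python3 -c "
from h import *
cap2()"
```

```text
cap 89 [ 575. -408.   83.] [ 559. -415.   76.] [ 606. -402.  124.]
```

View pics/l2.png

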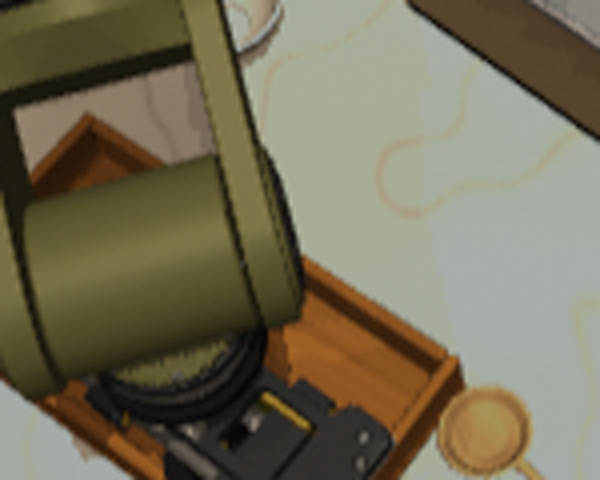

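Request:
move_arm([
  [0.005,0,-0.02,0],
  [0.01,0,-0.05,0],
  [0.015,0,-0.09,0],
  [0.015,0,-0.13,0],
  [0.015,0,-0.16,0],
  [0.015,0,-0.16,0],
])

```text
clock: 17.3
eef_pos: [575.6, -366.7, 181.5]
eef_rot: [3.135, 0.005, 1.565]
wrist_force: [-0.4, -0.2, -2.0]
finger_gap: 52.7
finger_force: 15.0
```

```bash
python3 - <<'E'
from h import *
np.set_printoptions(precision=1,suppress=True)
o=[]
for n in("scene","top"):
    c=cam(n)
    p=c["R"].T@(np.array([575,-370,200])-c["origin"]); u=int(p[0]/p[2]*c["fx"]+c["cx"]);v=int(p[1]/p[2]*c["fy"]+c["cy"])
    im=c["frame"][max(v-60,0):v+60,max(u-75,0):u+75]; o.append(cv2.resize(im,(400,320),interpolation=cv2.INTER_CUBIC))
    P=cloud(c); m=(c['frame'].max(-1)<45)&(P[...,0]>540)&(P[...,0]<610)&(P[...,1]<-360)&(P[...,1]>-480)&(P[...,2]>150)&(P[...,2]<275)
    for b in blobs(m,40): print('cap',len(P[b]),P[b].mean(0).round(),P[b].min(0).round(),P[b].max(0).round())
cv2.imwrite("pics/b4.png",np.hstack(o)); print(manip.read_state()["eef_pos"])
E
```

```text
cap 139 [ 574. -394.  247.] [ 557. -401.  241.] [ 595. -387.  251.]
[ 574.1 -365.7  175.7]
```

View pics/b4.png

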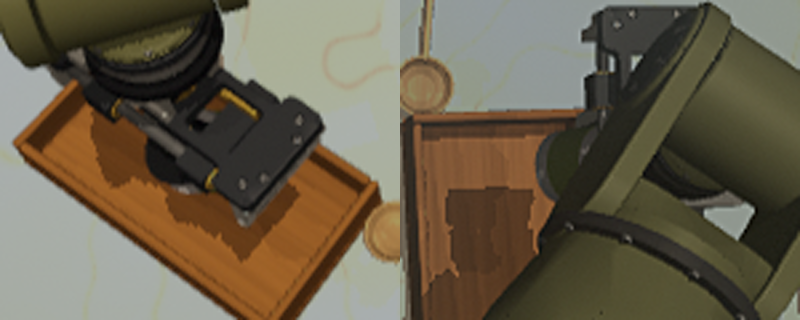

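The cap is now at (574,-394,247), so the tilt is down to about 16° and the grip is 26 mm above the base. Pressing the base edge onto the tray floor will square the tin up, and then I can release it.

Request:
move_arm([
  [0.02,0,0.05,0],
  [0.022,0,0.1,0],
  [0.022,0,0.14,0],
  [0.022,0,0.15,0],
  [0.022,0,0.155,0],
  [0.022,0,0.158,0],
  [0.022,0,0.16,0],
  [0.022,0,0.16,0],
])

```text
clock: 18.2
eef_pos: [575.1, -344.2, 18.6]
eef_rot: [3.139, 0.002, 1.565]
wrist_force: [-1.3, 0.2, 3.1]
finger_gap: 53.0
finger_force: 15.0
```

Request:
move_arm([
  [0,0,0.001,0],
  [0,0,0.003,0],
  [0,0,0.003,0],
  [0,0,0.003,0],
])

```text
clock: 18.6
eef_pos: [575.7, -344.7, 17.4]
eef_rot: [3.137, 0.003, 1.565]
wrist_force: [-5.9, 2.3, 18.9]
finger_gap: 53.1
finger_force: 15.0
```

Request:
move_arm([
  [0,0,0,0],
  [0,0,0,0],
  [0,0,0,0],
  [0,0,0,0],
  [0,0,0,0],
  [0,0,-0.03,0],
  [0,0,-0.07,0],
  [0,0,-0.12,0],
  [0,0,-0.17,0],
  [0,0,-0.2,0],
  [0,0,-0.2,0],
], jaw=0.062)

```text
clock: 19.7
eef_pos: [575.5, -344.3, 218.9]
eef_rot: [3.135, 0.004, 1.565]
wrist_force: [-0.5, -0.1, -0.3]
finger_gap: 62.2
finger_force: 0.0
```

```bash
python3 - <<'E'
from h import *
np.set_printoptions(precision=3,suppress=True)
c=cam("scene");P=cloud(c);print(heads(c,P,box=(380,620,-420,-270),zmin=72,zmax=110)[:,:6]); print(heads(c,P)[:,:6])
go((359,275,160,.65),(659,267,220,.3),(403,360,220,.7))
E
```

```text
[[ 577.484 -323.487   87.125   20.953  235.83   357.996]]
[[408.496 360.323  79.023  22.38  345.888 142.44 ]
 [508.345 352.073  88.738  29.999 374.612 155.513]
 [593.245 365.396  79.399  22.715 403.425 167.978]
 [717.137 345.536  95.068  22.505 440.841 190.386]
 [621.501 248.966  79.253  23.461 392.555 198.361]]
row [ 0.618 -0.22   0.056  0.915] t 19.8
row [ 0.611  0.081 -0.004  1.265] t 19.8
row [ 0.703 -0.176 -0.004  0.865] t 19.8
```

Request:
move_arm([
  [0.05,-0.012,0,0.08],
  [0.1,-0.025,0,0.16],
  [0.148,-0.037,0,0.24],
  [0.196,-0.05,0,0.32],
  [0.244,-0.062,0,0.4],
  [0.292,-0.075,0,0.48],
  [0.34,-0.087,0,0.56],
  [0.388,-0.1,0,0.64],
  [0.436,-0.11,0,0.72],
  [0.484,-0.123,0,0.8],
  [0.532,-0.136,0,0.865],
  [0.575,-0.146,0,0.865],
], jaw=0.07)

```text
clock: 20.95
eef_pos: [430.2, 234.2, 212.0]
eef_rot: [-3.141, 0.002, 0.698]
wrist_force: [0.9, -0.3, 0.1]
finger_gap: 70.1
finger_force: 0.0
```

```bash
python3 - <<'E'
from h import *
np.set_printoptions(precision=1,suppress=True)
c=cam("top");P=cloud(c);print(heads(c,P,box=(380,620,-420,-270),zmin=72,zmax=110)[:,:6]); print(heads(c,P)[:,:6])
np.set_printoptions(precision=4,suppress=True)
go((402.5,360,160,.7),(402.5,360,28,.7))
E
```

```text
[[ 573.5 -323.6   89.1   21.   467.1  234.4]]
[[707.8 338.9  98.3  19.6 145.6 171.4]
 [620.7 249.3  80.9  21.  187.7 213. ]
 [589.7 365.8  80.9  21.3 131.  228. ]
 [503.4 352.4  90.9  28.7 134.9 269.9]]
row [ 0.0582 -0.1097  0.0519  0.0025] t 21.0
row [ 0.0582 -0.1097  0.1839  0.0025] t 21.0
```

Request:
move_arm([
  [0.02,-0.04,0,0],
  [0.04,-0.08,0,0],
  [0.058,-0.11,0.01,0],
  [0.058,-0.11,0.045,0],
  [0.058,-0.11,0.085,0],
  [0.058,-0.11,0.12,0],
  [0.058,-0.11,0.15,0],
  [0.058,-0.11,0.172,0],
  [0.058,-0.11,0.184,0],
  [0.058,-0.11,0.184,0],
  [0.058,-0.11,0.184,0],
])

```text
clock: 22.1
eef_pos: [405.5, 353.9, 29.9]
eef_rot: [3.142, -0.0, 0.7]
wrist_force: [-0.3, 0.1, -0.1]
finger_gap: 69.9
finger_force: 0.0
```

Request:
move_arm([
  [0,0,0,0],
  [0,0,0,0],
  [0,0,0,0],
  [0,0,0,0],
  [0,0,0,0],
  [0,0,0,0],
], jaw=0.0, squeeze=25)

```text
clock: 22.7
eef_pos: [405.5, 354.3, 30.2]
eef_rot: [-3.141, -0.001, 0.7]
wrist_force: [-3.1, 1.8, 5.8]
finger_gap: 45.9
finger_force: 25.0
```

```bash
python3 - <<'E'
from h import *
go((402.5,360,220,.7),(492.2,23.8,220,0))
E
```

```text
row [ 1.400e-03 -6.300e-03 -1.898e-01 -1.000e-04] t 22.7
row [-0.1465  0.3087 -0.1898  0.6999] t 22.7
```

Request:
move_arm([
  [0,0,-0.04,0],
  [0,0,-0.085,0],
  [0,0,-0.13,0],
  [-0.015,0.03,-0.165,0.1],
  [-0.03,0.065,-0.185,0.2],
  [-0.05,0.105,-0.19,0.3],
  [-0.068,0.145,-0.19,0.4],
  [-0.086,0.185,-0.19,0.5],
  [-0.104,0.225,-0.19,0.6],
  [-0.122,0.262,-0.19,0.7],
  [-0.14,0.295,-0.19,0.7],
  [-0.147,0.309,-0.19,0.7],
])

```text
clock: 23.9
eef_pos: [491.9, 19.9, 219.2]
eef_rot: [3.141, 0.001, -0.003]
wrist_force: [-0.6, -0.0, -2.0]
finger_gap: 45.3
finger_force: 25.0
```

Request:
move_arm([
  [0,0,0,0],
  [0,0,0,0],
  [0,0,0,0],
])

```text
clock: 24.2
eef_pos: [491.6, 23.6, 219.4]
eef_rot: [-3.142, 0.0, 0.001]
wrist_force: [-0.3, -0.4, -1.5]
finger_gap: 45.7
finger_force: 25.0
```

```bash
python3 - <<'E'
from h import *
np.set_printoptions(precision=4,suppress=True)
print(manip.read_state()["eef_pos"])
go((491.7,23.8,160,0),(491.7,23.8,140,0))
o=[]
for n in("scene","top"):
    c=cam(n)
    p=c["R"].T@(np.array([492,24,230])-c["origin"]); u=int(p[0]/p[2]*c["fx"]+c["cx"]);v=int(p[1]/p[2]*c["fy"]+c["cy"])
    P=cloud(c)
    m=(c['frame'].max(-1)<60)&(P[...,0]>440)&(P[...,0]<540)&(abs(P[...,1]-24)<40)&(P[...,2]>255)&(P[...,2]<285)
    for b in blobs(m,30):print(n,len(P[b]),P[b].mean(0),P[b].min(0),P[b].max(0))
    im=c["frame"][v-60:v+60,u-75:u+75]; o.append(cv2.resize(im,(400,320),interpolation=cv2.INTER_CUBIC))
cv2.imwrite("pics/b5.png",np.hstack(o))
E
```

```text
[491.6357  23.6182 219.3827]
row [ 0.0001 -0.0002  0.0594  0.0007] t 24.2
row [ 0.0001 -0.0002  0.0794  0.0007] t 24.2
scene 209 [505.5407  22.7211 266.8475] [491.091   -2.6414 255.0994] [518.909   50.175  284.9571]
```

View pics/b5.png

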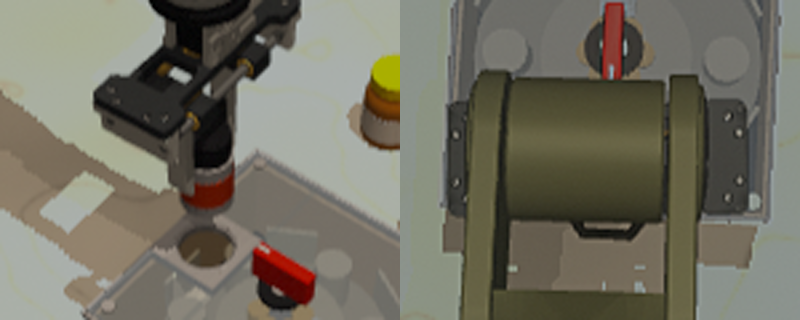

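The left half shows the slim tin (red band, crop (207,190)) upright over the open bore at (207,245). I'll lower it gently.

Request:
move_arm([
  [0,0,0.03,0],
  [0,0,0.055,0],
  [0,0,0.064,0],
  [0,0,0.067,0],
  [0,0,0.069,0],
  [0,0,0.071,0],
  [0,0,0.073,0],
  [0,0,0.075,0],
  [0,0,0.075,0],
])

```text
clock: 25.2
eef_pos: [491.7, 23.5, 145.5]
eef_rot: [-3.141, 0.0, 0.0]
wrist_force: [-4.9, 4.7, -0.4]
finger_gap: 45.4
finger_force: 25.0
```

Request:
move_arm([
  [0,0,0.003,0],
  [0,0,0.006,0],
  [0,0,0.006,0],
])

```text
clock: 25.5
eef_pos: [491.6, 23.6, 139.3]
eef_rot: [-3.14, 0.0, 0.0]
wrist_force: [-3.8, 4.3, -1.6]
finger_gap: 45.5
finger_force: 25.0
```

Request:
move_arm([
  [0,0,0,0],
  [0,0,0,0],
  [0,0,0,0],
  [0,0,0,0],
  [0,0,0,0],
  [0,0,-0.03,0],
  [0,0,-0.06,0],
  [0,0,-0.1,0],
  [0,0,-0.12,0],
  [0,0,-0.12,0],
  [0,0,-0.12,0],
], jaw=0.06)

```text
clock: 26.6
eef_pos: [491.7, 22.8, 257.9]
eef_rot: [3.142, 0.0, -0.0]
wrist_force: [0.1, 0.4, -0.3]
finger_gap: 59.9
finger_force: 0.0
```

```bash
python3 - <<'E'
from h import *
c=cam("scene");P=cloud(c); q=(abs(P[...,0]-492)<25)&(abs(P[...,1]-24)<25)&(P[...,2]<215); print(np.percentile(P[q][:,2],[5,25,50,75,95]))
cv2.imwrite("pics/p6.png",cv2.resize(c["frame"][180:330,250:410],None,fx=4,fy=4,interpolation=cv2.INTER_CUBIC)); print(knob(c,P))
print(heads(c,P)[:,:6].round(1))
go((579,19.6,260,-.054),(579,19.6,136,-.054))
E
```

```text
[115.66574382 122.7196286  139.31462675 147.18863403 150.13871936]
(581.2262573242188, 19.8226318359375, 15.792898178100586, 59.762203216552734, np.float32(-0.5187276), np.float64(162.00426086719673))
[[507.9 352.9  88.8  30.5 374.8 155.8]
 [594.1 365.9  79.   23.1 403.2 168.1]
 [718.1 340.9  96.5  21.5 441.4 190.5]
 [624.5 248.7  79.1  22.5 392.5 198.3]]
row [ 0.0875  0.0032 -0.0027  0.0538] t 26.6
row [0.0875 0.0032 0.1213 0.0538] t 26.6
```

View pics/p6.png

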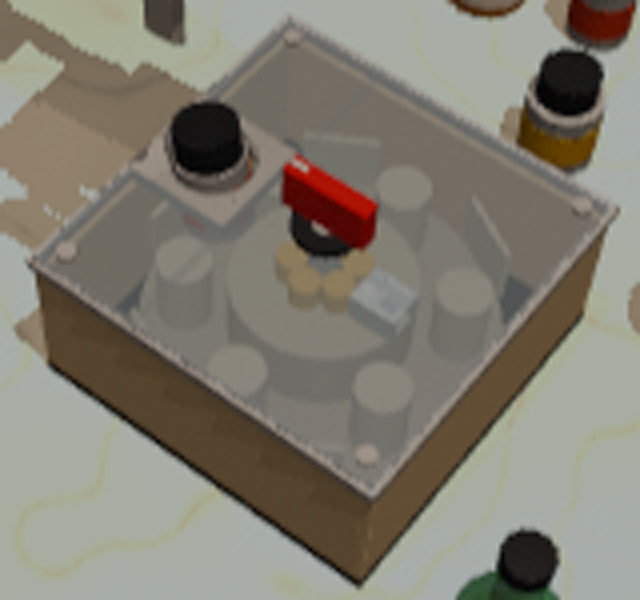

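The tin's cap still shows above the port at crop (208,140), with its top near z=150. It either stopped partway or is still sliding, so I'll wait briefly and check again.

Request:
move_arm([
  [-0.02,0,0,0],
  [-0.05,0,0,0],
  [-0.05,0,0,0],
  [-0.05,0,0,0],
  [-0.05,0,0,0],
])

```text
clock: 27.15
eef_pos: [442.3, 22.8, 257.9]
eef_rot: [-3.142, 0.001, -0.0]
wrist_force: [0.7, -0.7, -0.7]
finger_gap: 60.0
finger_force: 0.0
```

```bash
python3 - <<'E'
from h import *
for n in("scene","top"):
    c=cam(n);P=cloud(c); q=(abs(P[...,0]-494)<32)&(abs(P[...,1]-24)<32)&(P[...,2]<170)&(P[...,2]>135)&(c["frame"].max(-1)<75); 
    if q.sum()>20:
        X=P[q]; zt=np.percentile(X[:,2],60);X=X[X[:,2]>zt-8]; A=np.c_[X[:,:2]-X[:,:2].mean(0),np.ones(len(X))]; k=np.linalg.lstsq(A,X[:,2],rcond=None)[0]
        print(n,circ(X),k,len(X))
    try: print(knob(c,P))
    except Exception: pass
go((492.2,23.8,220,0))
E
```

```text
scene (491.4678039550781, 24.23912811279297, 22.304719924926758) [4.68189705e-02 4.87048428e-02 1.47404396e+02] 211
(580.760498046875, 19.27070426940918, 16.654685974121094, 60.47608947753906, np.float32(-1.1948543), np.float64(162.19853427359052))
top (489.71337890625, 23.867259979248047, 19.695112228393555) [ 5.55816916e-02 -2.02174546e-02  1.49650992e+02] 214
(578.1461791992188, 18.807926177978516, 13.439614295959473, 58.26406478881836, np.float32(-2.2595322), np.float64(164.69514154553005))
row [ 0.0499 -0.001   0.0379 -0.0003] t 27.2
```

It's jammed with a tilt of about 3° towards -x. I'll take the cap lightly, lift it a little so it hangs straight, centre it, and let go.

Request:
move_arm([
  [0.03,-0.001,0.02,0],
  [0.049,-0.001,0.06,0],
  [0.049,-0.001,0.095,0],
  [0.049,-0.001,0.115,0],
  [0.049,-0.001,0.126,0],
  [0.049,-0.001,0.126,0],
  [0.049,-0.001,0.126,0],
], jaw=0.065)

```text
clock: 27.95
eef_pos: [491.5, 23.8, 133.3]
eef_rot: [3.142, -0.001, -0.0]
wrist_force: [0.8, 0.1, 0.2]
finger_gap: 64.9
finger_force: 0.0
```

Request:
move_arm([
  [0,0,0,0],
  [0,0,0,0],
  [0,0,0,0],
  [0,0,0,0],
  [0,0,0,0],
  [0,0,-0.005,0],
  [0,0,-0.01,0],
  [0,0,-0.01,0],
  [0,0,-0.01,0],
], jaw=0.0, squeeze=6)

```text
clock: 28.85
eef_pos: [490.8, 23.8, 142.5]
eef_rot: [3.142, 0.0, -0.0]
wrist_force: [0.9, -0.4, -0.9]
finger_gap: 42.1
finger_force: 6.0
```

Request:
move_arm([
  [0.001,0,0,0],
  [0.001,0,0.004,0],
  [0.001,0,0.008,0],
  [0.001,0,0.012,0],
  [0.001,0,0.016,0],
  [0.001,0,0.016,0],
])

```text
clock: 29.45
eef_pos: [492.5, 24.0, 126.7]
eef_rot: [-3.141, -0.002, -0.0]
wrist_force: [1.6, 2.3, 3.7]
finger_gap: 41.6
finger_force: 8.1
```

Request:
move_arm([
  [0,0,0,0],
  [0,0,0,0],
  [0,0,0,0],
  [0,0,0,0],
  [0,0,-0.04,0],
  [0,0,-0.08,0],
  [-0.04,0,-0.11,0],
  [-0.09,0,-0.11,0],
  [-0.09,0,-0.11,0],
  [-0.09,0,-0.11,0],
], jaw=0.065)

```text
clock: 30.45
eef_pos: [401.8, 23.8, 237.0]
eef_rot: [3.141, -0.002, -0.0]
wrist_force: [1.5, -0.2, 0.8]
finger_gap: 65.3
finger_force: 0.0
```

```bash
cat >> h.py <<'E'
def portlook():
    for n in("scene","top"):
        c=cam(n);P=cloud(c); q=(abs(P[...,0]-494)<32)&(abs(P[...,1]-24)<32)&(P[...,2]<190)&(P[...,2]>90)&(c["frame"].max(-1)<75)
        if q.sum()>20:
            X=P[q]; zt=np.percentile(X[:,2],60);X=X[X[:,2]>zt-8]; A=np.c_[X[:,:2]-X[:,:2].mean(0),np.ones(len(X))]; k=np.linalg.lstsq(A,X[:,2],rcond=None)[0]
            print(n,np.round(circ(X),1),k.round(3),len(X))
        q=(abs(P[...,0]-492)<20)&(abs(P[...,1]-24)<20)&(P[...,2]<190)
        print(n,"z in port",np.percentile(P[q][:,2],[5,50,95]).round())
        try: print("knob",np.round(knob(c,P),1))
        except Exception: print("no knob")
        if n=="top": cv2.imwrite("pics/port.png",cv2.resize(c["frame"][160:310,225:375],None,fx=4,fy=4,interpolation=cv2.INTER_CUBIC))
E
python3 -c "
from h import *
portlook()"
```

```text
scene [490.5  23.4  22.4] [7.10000e-02 5.40000e-02 1.46704e+02] 213
scene z in port [121. 145. 151.]
knob [ 5.813e+02  1.950e+01  1.580e+01  6.060e+01 -3.000e-01  1.620e+02]
top [486.9  24.   20.9] [ 1.31000e-01 -1.80000e-02  1.49277e+02] 366
top z in port [123. 149. 154.]
knob [578.1  18.9  13.5  58.   -2.4 164.9]
```

The tin now leans about 7° in the x–z plane, and its base rests on the raised hub. Closing the fingers along x (yaw 87°) will square the cap between the pads and centre it.

Request:
move_arm([
  [0.01,0,0,-0.14],
  [0.02,0,0,-0.28],
  [0.03,0,0,-0.42],
  [0.04,0,0,-0.56],
  [0.05,0,0,-0.7],
  [0.06,0,0,-0.84],
  [0.07,0,0,-0.98],
  [0.08,0,0,-1.12],
  [0.09,0,0,-1.26],
  [0.09,0,0,-1.4],
  [0.09,0,0,-1.517],
  [0.09,0,0,-1.517],
], jaw=0.06)

```text
clock: 31.75
eef_pos: [492.7, 23.8, 235.5]
eef_rot: [-3.14, 0.0, 1.519]
wrist_force: [0.1, 0.3, -0.2]
finger_gap: 60.0
finger_force: 0.0
```

```bash
python3 -c "
from h import *
np.set_printoptions(precision=4,suppress=True)
go((491.8,23.8,128,1.517))"
```

```text
row [-0.     -0.0009  0.1075  0.0016] t 31.8
```

Request:
move_arm([
  [0,-0.001,0.04,0],
  [0,-0.001,0.075,0],
  [0,-0.001,0.095,0],
  [0,-0.001,0.105,0],
  [0,-0.001,0.106,0],
  [0,-0.001,0.106,0],
])

```text
clock: 32.35
eef_pos: [491.5, 23.9, 131.1]
eef_rot: [3.141, -0.0, 1.516]
wrist_force: [-0.1, -0.0, 0.1]
finger_gap: 60.1
finger_force: 0.0
```

Request:
move_arm([
  [0,0,0,0],
  [0,0,0,0],
  [0,0,0,0],
  [0,0,0,0],
  [0,0,0,0],
  [0,0,0,0],
  [0,0,-0.004,0],
  [0,0,-0.01,0],
  [0,0,-0.014,0],
  [0,0,-0.014,0],
], jaw=0.0, squeeze=12)

```text
clock: 33.35
eef_pos: [490.9, 23.9, 144.9]
eef_rot: [3.141, -0.0, 1.517]
wrist_force: [-0.5, 1.0, -1.9]
finger_gap: 42.8
finger_force: 11.7
```

```bash
python3 -c "
from h import *
print(manip.read_state()['wrist_force'],manip.read_state()['moment'])
c=cam('scene'); cv2.imwrite('pics/q.png',cv2.resize(c['frame'][150:270,240:400],None,fx=4,fy=4,interpolation=cv2.INTER_CUBIC))"
```

```text
[-0.50434636  0.97808719 -1.89039151] [-0.01922331  0.17501011 -0.00697033]
```

View pics/q.png

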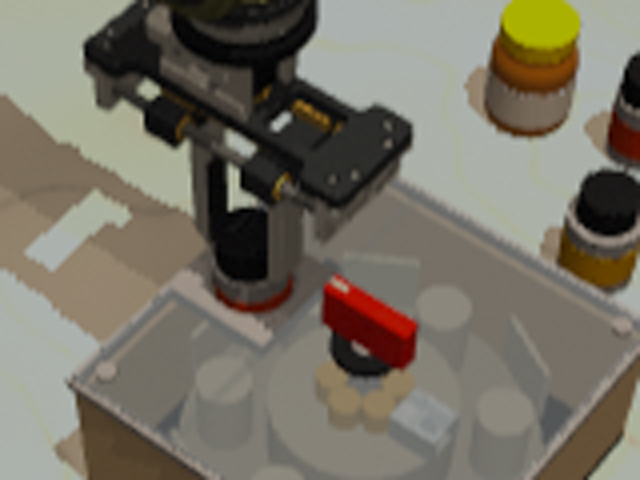

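```bash
python3 - <<'E'
from h import *
np.set_printoptions(precision=1,suppress=True)
c=cam("top")
px=[(287.5,194),(327.8,203),(340.5,242),(318.8,274),(271,264),(259.5,224)]
for z in (40,60,70,80,100):
    q=np.array([onplane(c,u,v,z)[:2] for u,v in px])
    ce=(q[:3]+q[3:])/2
    d=q-[578.3,19.2]; print(z,ce.mean(0),np.hypot(*d.T),np.degrees(np.arctan2(d[:,1],d[:,0]))+16.6)
E
```

```text
40 [581.3  17.2] [91.5 90.4 87.5 92.3 86.9 88.9] [  33.4  -24.7  -83.7 -137.8  151.9   91.4]
60 [579.4  16.7] [88.1 87.9 87.  92.7 86.4 86.6] [  33.4  -25.7  -84.9 -138.   153.    92.5]
70 [578.5  16.4] [86.4 86.7 86.7 92.9 86.2 85.4] [  33.4  -26.3  -85.4 -138.1  153.6   93.1]
80 [577.5  16.2] [84.7 85.4 86.4 93.1 86.  84.2] [  33.4  -26.8  -86.  -138.2  154.1   93.7]
100 [575.7  15.7] [81.4 83.  86.  93.4 85.7 81.9] [  33.5  -28.   -87.2 -138.4  155.3   94.9]
```

Request:
move_arm([
  [0,0,0.005,0],
  [0,0,0.01,0],
  [0,0,0.015,0],
  [0,0,0.02,0],
  [0,0,0.02,0],
])

```text
clock: 33.95
eef_pos: [490.6, 23.9, 123.7]
eef_rot: [-3.141, 0.0, 1.517]
wrist_force: [0.3, -0.5, -1.6]
finger_gap: 42.6
finger_force: 15.7
```

Request:
move_arm([
  [0,0,0,0],
  [0,0,0,0],
  [0,0,0,0],
  [0,0,0,0],
  [0,0,0,0],
  [0,0,-0.03,0],
  [0,0,-0.07,0],
  [0,0,-0.11,0],
  [0,0,-0.13,0],
  [0,0,-0.13,0],
], jaw=0.055)

```text
clock: 34.95
eef_pos: [491.8, 23.8, 257.3]
eef_rot: [3.136, -0.0, 1.517]
wrist_force: [0.8, 0.0, 0.2]
finger_gap: 55.0
finger_force: 0.0
```

```bash
python3 -c "
from h import *
portlook()
np.set_printoptions(precision=4,suppress=True)
go((578.8,19.6,250,-.05),(578.8,19.6,136,-.05))"
```

```text
scene [488.   32.7  23.5] [ -0.26    0.327 106.238] 186
scene z in port [100. 102. 118.]
knob [581.8  19.6  16.   58.9  -1.4 162. ]Traceback (most recent call last):
  File "<string>", line 3, in <module>
    portlook()
    ~~~~~~~~^^
  File "h.py", line 70, in portlook
    print(n,"z in port",np.percentile(P[q][:,2],[5,50,95]).round())
                        ~~~~~~~~~~~~~^^^^^^^^^^^^^^^^^^^^^
    return _quantile_unchecked(
        a, q, axis, out, overwrite_input, method, keepdims, weights)
    return _ureduce(a,
                    func=_quantile_ureduce_func,
    ...<5 lines>...
                    overwrite_input=overwrite_input,
                    method=method)
    r = func(a, **kwargs)
    result = _quantile(arr,
                       quantiles=q,
    ...<2 lines>...
                       out=out,
                       weights=wgt)
    slices_having_nans = np.isnan(arr[-1, ...])
                                  ~~~^^^^^^^^^
IndexError: index -1 is out of bounds for axis 0 with size 0
```

The tin has dropped into its pocket: the cap top is at z ≈ 102, below the cover. Next I'll turn the wheel one click.

```bash
sed -i 's/print(n,"z in port"/if q.any(): print(n,"z in port"/' h.py; python3 -c "
from h import *
np.set_printoptions(precision=4,suppress=True)
go((578.8,19.6,250,-.05),(578.8,19.6,136,-.05))"
```

```text
row [0.0005 0.0882 0.0037 1.5668] t 35.0
row [0.0005 0.0882 0.1177 1.5668] t 35.0
```

Request:
move_arm([
  [0,0.01,0,0.145],
  [0,0.02,0,0.29],
  [0,0.03,0,0.435],
  [0,0.04,0,0.58],
  [0,0.05,0,0.725],
  [0,0.06,0,0.87],
  [0,0.07,0,1.015],
  [0,0.08,0,1.16],
  [0,0.088,0,1.305],
  [0,0.088,0,1.45],
  [0,0.088,0,1.567],
  [0,0.088,0,1.567],
])

```text
clock: 36.25
eef_pos: [578.4, 19.1, 252.5]
eef_rot: [3.142, 0.003, -0.052]
wrist_force: [-0.1, -0.9, 0.1]
finger_gap: 55.4
finger_force: 0.0
```

Request:
move_arm([
  [0,0,0.04,0],
  [0,0,0.08,0],
  [0,0,0.105,0],
  [0,0,0.118,0],
  [0,0,0.118,0],
  [0,0,0.118,0],
])

```text
clock: 36.85
eef_pos: [579.2, 19.1, 137.4]
eef_rot: [3.142, -0.001, -0.049]
wrist_force: [0.6, -0.3, -0.4]
finger_gap: 55.2
finger_force: 0.0
```

Request:
move_arm([
  [0,0,0,0],
  [0,0,0,0],
  [0,0,0,0],
  [0,0,0,0],
  [0,0,0,-0.13],
  [0,0,0,-0.26],
  [0,0,0,-0.39],
  [0,0,0,-0.52],
  [0,0,0,-0.65],
  [0,0,0,-0.78],
  [0,0,0,-0.91],
  [0,0,0,-1.047],
], jaw=0.0, squeeze=25)

```text
clock: 38.05
eef_pos: [578.6, 19.1, 136.7]
eef_rot: [-3.142, 0.0, 1.002]
wrist_force: [-0.8, -0.3, 1.1]
finger_gap: 13.6
finger_force: 25.0
```

Request:
move_arm([
  [0,0,0,0],
  [0,0,0,0],
])

```text
clock: 38.25
eef_pos: [578.6, 19.1, 136.6]
eef_rot: [-3.141, 0.0, 0.993]
wrist_force: [-2.6, -0.4, 3.1]
finger_gap: 14.1
finger_force: 25.0
```

Request:
move_arm([
  [0,0,0,0],
  [0,0,0,0],
  [0,0,0,0],
  [0,0,-0.04,0],
  [0,0,-0.08,0],
  [0,0,-0.1,0],
  [0,0,-0.1,0],
], jaw=0.055)

```text
clock: 38.95
eef_pos: [579.8, 19.1, 239.6]
eef_rot: [3.137, -0.003, 0.996]
wrist_force: [-0.3, -0.2, 0.0]
finger_gap: 55.2
finger_force: 0.0
```

```bash
python3 -c "
from h import *
np.set_printoptions(precision=4,suppress=True)
c=cam('scene'); P=cloud(c); print(heads(c,P)[:,:6].round(1))
go((621,249.3,220,1.517),(621,249.3,62,1.517))"
```

```text
[[507.4 352.2  89.1  29.6 374.6 155.7]
 [593.9 366.6  78.9  21.4 403.3 168. ]
 [717.7 344.9  96.2  22.  440.9 190. ]
 [622.4 249.9  79.1  22.9 392.4 198.3]]
row [ 0.216  -0.0899  0.0172 -0.5207] t 39.0
row [ 0.216  -0.0899  0.1752 -0.5207] t 39.0
```

Request:
move_arm([
  [0.04,-0.016,0,-0.1],
  [0.08,-0.033,0,-0.2],
  [0.12,-0.05,0,-0.3],
  [0.16,-0.066,0,-0.4],
  [0.2,-0.083,0.01,-0.52],
  [0.216,-0.09,0.03,-0.52],
  [0.216,-0.09,0.05,-0.52],
  [0.216,-0.09,0.05,-0.52],
  [0.216,-0.09,0.05,-0.52],
], jaw=0.065)

```text
clock: 39.9
eef_pos: [620.3, 249.0, 185.8]
eef_rot: [-3.14, 0.001, 1.516]
wrist_force: [-0.4, -0.6, 0.7]
finger_gap: 65.1
finger_force: 0.0
```

```bash
python3 -c "
from h import *
np.set_printoptions(precision=4,suppress=True)
go((621,249.3,61,1.517))"
```

```text
row [ 0.0004  0.0007  0.1248 -0.0008] t 39.9
```

Request:
move_arm([
  [0,0.001,0.04,0],
  [0,0.001,0.08,0],
  [0,0.001,0.105,0],
  [0,0.001,0.12,0],
  [0,0.001,0.125,0],
  [0,0.001,0.125,0],
  [0,0.001,0.125,0],
])

```text
clock: 40.6
eef_pos: [622.3, 249.5, 63.3]
eef_rot: [3.139, -0.001, 1.517]
wrist_force: [-0.3, -1.2, 0.3]
finger_gap: 65.0
finger_force: 0.0
```

Request:
move_arm([
  [0,0,0,0],
  [0,0,0,0],
  [0,0,0,0],
  [0,0,0,0],
  [0,0,0,0],
  [0,0,-0.02,0],
  [0,0,-0.06,0],
  [0,0,-0.1,0],
  [0,0,-0.14,0],
  [0,0,-0.17,0],
  [0,0,-0.17,0],
], jaw=0.0, squeeze=25)

```text
clock: 41.7
eef_pos: [622.5, 249.7, 236.3]
eef_rot: [3.135, -0.003, 1.517]
wrist_force: [0.1, 0.1, -1.0]
finger_gap: 41.4
finger_force: 25.0
```

```bash
python3 -c "
from h import *
np.set_printoptions(precision=4,suppress=True)
go((491.8,23.8,230,1.517))"
```

```text
row [-0.2326 -0.1184  0.0063 -0.0001] t 41.7
```

Request:
move_arm([
  [-0.03,-0.015,0,0],
  [-0.07,-0.035,0,0],
  [-0.11,-0.055,0,0],
  [-0.15,-0.076,0,0],
  [-0.19,-0.097,0,0],
  [-0.22,-0.112,0,0],
  [-0.232,-0.118,0.005,0],
  [-0.232,-0.118,0.02,0],
  [-0.232,-0.118,0.02,0],
  [-0.232,-0.118,0.02,0],
])

```text
clock: 42.7
eef_pos: [491.1, 24.5, 210.9]
eef_rot: [-3.14, -0.0, 1.517]
wrist_force: [0.4, -0.3, -1.1]
finger_gap: 41.5
finger_force: 25.0
```

```bash
python3 -c "
from h import *
np.set_printoptions(precision=4,suppress=True)
go((491.8,23.8,185,1.517),(491.8,23.8,125,1.517))
c=cam('scene');P=cloud(c);m=(c['frame'].max(-1)<60)&(P[...,0]>440)&(P[...,0]<540)&(abs(P[...,1]-24)<40)&(P[...,2]>200)&(P[...,2]<245)
for b in blobs(m,30):print(len(P[b]),P[b].mean(0),P[b].min(0),P[b].max(0))
try: print(knob(c,P))
except Exception: pass"
```

```text
row [-0.0006  0.0007  0.0259  0.0003] t 42.7
row [-0.0006  0.0007  0.0859  0.0003] t 42.7
285 [490.1748  18.7139 224.8784] [469.3348   3.6349 203.8379] [512.114   46.2427 244.7627]
(582.1699829101562, 18.44782829284668, 59.39731979370117, 15.579667091369629, np.float32(57.90332), np.float64(161.93604252395545))
```

Request:
move_arm([
  [0,0.001,0.015,0],
  [0,0.001,0.022,0],
  [0,0.001,0.025,0],
  [0,0.001,0.027,0],
  [0,0.001,0.029,0],
  [0,0.001,0.031,0],
  [0,0.001,0.032,0],
  [0,0.001,0.032,0],
])

```text
clock: 43.55
eef_pos: [493.3, 23.9, 183.0]
eef_rot: [3.136, -0.0, 1.517]
wrist_force: [-9.1, -1.2, 28.4]
finger_gap: 41.5
finger_force: 25.1
```

The tin stopped on the rim at bottom z ≈ 121 with 29 N, well below the limit, so it looks stout. I'll stand it in the tray and confirm its girth there with the fingers.

Request:
move_arm([
  [0,0,-0.01,0],
  [0,0,-0.03,0],
  [0,0,-0.05,0],
  [0,0,-0.05,0],
])

```text
clock: 43.95
eef_pos: [493.1, 24.0, 232.0]
eef_rot: [3.137, -0.0, 1.517]
wrist_force: [-0.1, -0.5, -1.8]
finger_gap: 41.5
finger_force: 25.0
```

```bash
python3 -c "
from h import *
np.set_printoptions(precision=4,suppress=True)
go((430,-344,215,1.571),(430,-344,71,1.571))"
```

```text
row [-0.3708 -0.0432  0.017  -0.0542] t 44.0
row [-0.3708 -0.0432  0.161  -0.0542] t 44.0
```

Request:
move_arm([
  [-0.025,-0.003,0,0],
  [-0.06,-0.007,0,0],
  [-0.1,-0.011,0,0],
  [-0.14,-0.016,0,0],
  [-0.18,-0.021,0,-0.02],
  [-0.22,-0.026,0.01,-0.04],
  [-0.26,-0.03,0.017,-0.054],
  [-0.3,-0.035,0.017,-0.054],
  [-0.335,-0.039,0.017,-0.054],
  [-0.36,-0.042,0.017,-0.054],
  [-0.371,-0.043,0.03,-0.054],
  [-0.371,-0.043,0.06,-0.054],
])

```text
clock: 45.15
eef_pos: [429.4, -345.5, 169.1]
eef_rot: [3.139, 0.002, 1.569]
wrist_force: [0.1, -0.0, -3.0]
finger_gap: 41.8
finger_force: 25.0
```

```bash
python3 -c "
from h import *
np.set_printoptions(precision=4,suppress=True)
go((430,-344,75,1.571),(430,-344,70,1.571))"
```

```text
row [ 0.0015  0.0006  0.0941 -0.0017] t 45.1
row [ 0.0015  0.0006  0.0991 -0.0017] t 45.1
```

Request:
move_arm([
  [0.001,0,0.04,0],
  [0.001,0,0.075,0],
  [0.001,0,0.09,0],
  [0.001,0,0.094,0],
  [0.001,0,0.096,0],
  [0.001,0,0.098,0],
  [0.001,0,0.1,0],
  [0.001,0,0.1,0],
])

```text
clock: 45.95
eef_pos: [429.3, -343.3, 69.8]
eef_rot: [3.141, 0.001, 1.571]
wrist_force: [-0.2, -0.1, -2.5]
finger_gap: 41.5
finger_force: 25.0
```

Then I'll press lightly, open, lower to the body and gauge it.

Request:
move_arm([
  [0,0,0.001,0],
  [0,0,0.002,0],
  [0,0,0.003,0],
  [0,0,0.003,0],
])

```text
clock: 46.35
eef_pos: [429.5, -343.8, 69.3]
eef_rot: [3.14, 0.002, 1.571]
wrist_force: [-9.4, 6.4, 27.2]
finger_gap: 41.5
finger_force: 25.1
```

Request:
move_arm([
  [0,0,0,0],
  [0,0,0,0],
  [0,0,0,0],
  [0,0,0,0],
  [0,0,0.01,0],
  [0,0,0.022,0],
  [0,0,0.027,0],
  [0,0,0.027,0],
], jaw=0.062)

```text
clock: 47.15
eef_pos: [428.7, -342.7, 38.1]
eef_rot: [-3.14, -0.001, 1.571]
wrist_force: [0.8, -0.2, -0.5]
finger_gap: 61.8
finger_force: 0.0
```

Request:
move_arm([
  [0,0,0,0],
  [0,0,0,0],
  [0,0,0,0],
  [0,0,0,0],
  [0,0,0,0],
], jaw=0.0, squeeze=6)

```text
clock: 47.65
eef_pos: [429.2, -343.2, 39.6]
eef_rot: [3.141, 0.0, 1.571]
wrist_force: [0.4, -0.9, -0.3]
finger_gap: 52.7
finger_force: 6.0
```

The gap is 52.7 mm, so it is stout. I'll release it and go for the last tin.

Request:
move_arm([
  [0,0,0,0],
  [0,0,0,0],
  [0,0,0,0],
  [0,0,-0.03,0],
  [0,0,-0.07,0],
  [0,0,-0.12,0],
  [0,0,-0.16,0],
  [0.03,0,-0.19,0],
  [0.07,0,-0.19,0],
  [0.12,0,-0.19,0],
  [0.17,0,-0.19,0],
  [0.22,0,-0.19,0],
], jaw=0.065)

```text
clock: 48.85
eef_pos: [428.7, -121.4, 229.6]
eef_rot: [3.141, 0.0, 1.57]
wrist_force: [1.3, -0.3, 0.2]
finger_gap: 64.7
finger_force: 0.0
```

```bash
python3 -c "
from h import *
np.set_printoptions(precision=4,suppress=True)
for n in ('scene','top'):
    c=cam(n);P=cloud(c);print(heads(c,P)[:,:6].round(1));print(heads(c,P,box=(380,620,-420,-270),zmin=72,zmax=110)[:,:6].round(1))
go((590,365.3,200,.7))"
```

```text
[[507.7 352.6  89.   29.5 374.7 155.6]
 [592.5 365.8  79.1  22.3 403.2 168. ]
 [718.7 340.2  95.8  21.2 441.9 190.4]]
[[ 431.7 -342.1   86.9   21.3  177.4  325.7]
 [ 577.1 -323.    86.9   21.1  235.3  356.7]]
[[590.  365.4  81.   21.1 130.8 228.1]
 [504.3 352.2  91.1  28.5 134.9 269.9]]
[[ 573.7 -323.8   89.2   21.   467.1  234.4]
 [ 428.1 -342.7   89.4   21.   478.5  306.2]]
row [0.4835 0.1632 0.0299 0.8755] t 49.0
```

Request:
move_arm([
  [0.04,0.013,0,0.08],
  [0.085,0.028,0,0.16],
  [0.13,0.043,0,0.24],
  [0.175,0.058,0,0.32],
  [0.22,0.073,0,0.4],
  [0.265,0.088,0,0.48],
  [0.31,0.103,0,0.56],
  [0.355,0.119,0,0.64],
  [0.4,0.134,0,0.72],
  [0.445,0.15,0,0.8],
  [0.475,0.16,0,0.875],
  [0.483,0.163,0,0.875],
])

```text
clock: 50.15
eef_pos: [592.5, 362.0, 228.0]
eef_rot: [-3.141, 0.001, 0.696]
wrist_force: [-0.3, -0.4, -0.4]
finger_gap: 65.1
finger_force: 0.0
```

Request:
move_arm([
  [0,0,0,0],
  [0,0,0,0],
])

```text
clock: 50.35
eef_pos: [592.4, 358.5, 229.4]
eef_rot: [3.141, 0.0, 0.696]
wrist_force: [-0.2, -0.5, -0.1]
finger_gap: 65.2
finger_force: 0.0
```

```bash
python3 -c "
from h import *
np.set_printoptions(precision=4,suppress=True)
go((590.2,365.4,61,.7))"
```

```text
row [ 0.0027 -0.0067  0.1684 -0.0039] t 50.4
```

Request:
move_arm([
  [0.003,-0.007,0.03,0],
  [0.003,-0.007,0.07,0],
  [0.003,-0.007,0.11,0],
  [0.003,-0.007,0.14,0],
  [0.003,-0.007,0.158,0],
  [0.003,-0.007,0.168,0],
  [0.003,-0.007,0.168,0],
  [0.003,-0.007,0.168,0],
])

```text
clock: 51.15
eef_pos: [590.6, 366.8, 63.0]
eef_rot: [3.141, -0.002, 0.695]
wrist_force: [0.3, 0.3, 0.3]
finger_gap: 64.8
finger_force: 0.0
```

Request:
move_arm([
  [0,0,0,0],
  [0,0,0,0],
  [0,0,0,0],
  [0,0,0,0],
  [0,0,0,0],
  [0,0,-0.02,0],
  [0,0,-0.06,0],
  [0,0,-0.1,0],
  [0,0,-0.14,0],
  [0,0,-0.17,0],
  [0,0,-0.17,0],
], jaw=0.0, squeeze=25)

```text
clock: 52.25
eef_pos: [590.9, 367.8, 236.2]
eef_rot: [3.14, -0.007, 0.696]
wrist_force: [0.0, -0.3, -2.2]
finger_gap: 41.6
finger_force: 25.0
```

```bash
python3 -c "
from h import *
np.set_printoptions(precision=4,suppress=True)
go((491.8,23.8,210,1.517))"
```

```text
row [-0.2965  0.2005  0.0262 -0.8211] t 52.2
```

Request:
move_arm([
  [-0.02,0.014,0,-0.08],
  [-0.05,0.034,0,-0.17],
  [-0.083,0.056,0,-0.26],
  [-0.116,0.078,0,-0.35],
  [-0.15,0.1,0,-0.45],
  [-0.183,0.124,0,-0.55],
  [-0.216,0.146,0,-0.65],
  [-0.25,0.168,0,-0.75],
  [-0.28,0.19,0,-0.82],
  [-0.296,0.2,0.01,-0.82],
  [-0.296,0.2,0.026,-0.82],
  [-0.296,0.2,0.026,-0.82],
])

```text
clock: 53.45
eef_pos: [489.5, 23.5, 202.5]
eef_rot: [-3.137, 0.0, 1.515]
wrist_force: [0.2, 0.7, -2.0]
finger_gap: 41.6
finger_force: 25.0
```

Request:
move_arm([
  [0,0,0,0],
  [0,0,0,0],
])

```text
clock: 53.65
eef_pos: [491.1, 24.3, 205.6]
eef_rot: [3.141, -0.0, 1.516]
wrist_force: [0.3, 0.7, -1.9]
finger_gap: 41.4
finger_force: 25.0
```

```bash
python3 -c "
from h import *
np.set_printoptions(precision=4,suppress=True)
go((491.6,23.8,186,1.517),(491.6,23.8,125,1.517))"
```

```text
row [-0.0005  0.0005  0.0196 -0.0005] t 53.6
row [-0.0005  0.0005  0.0806 -0.0005] t 53.6
```

Request:
move_arm([
  [-0.0005,0.0005,0.012,0],
  [-0.0005,0.0005,0.018,0],
  [-0.0005,0.0005,0.021,0],
  [-0.0005,0.0005,0.023,0],
  [-0.0005,0.0005,0.025,0],
  [-0.0005,0.0005,0.026,0],
  [-0.0005,0.0005,0.026,0],
])

```text
clock: 54.35
eef_pos: [491.5, 23.4, 179.4]
eef_rot: [3.142, -0.0, 1.516]
wrist_force: [0.2, -0.1, -3.1]
finger_gap: 41.7
finger_force: 25.0
```

There's no contact at bottom z ≈ 116, so this one is slim. Continuing down.

Request:
move_arm([
  [0,0,0.005,0],
  [0,0,0.01,0],
  [0,0,0.016,0],
  [0,0,0.022,0],
  [0,0,0.028,0],
  [0,0,0.034,0],
  [0,0,0.04,0],
  [0,0,0.046,0],
  [0,0,0.05,0],
  [0,0,0.053,0],
  [0,0,0.054,0],
  [0,0,0.054,0],
])

```text
clock: 55.55
eef_pos: [491.5, 23.3, 125.4]
eef_rot: [-3.142, -0.0, 1.516]
wrist_force: [-1.2, -0.8, -0.6]
finger_gap: 41.5
finger_force: 25.0
```

Request:
move_arm([
  [0,0,0,0],
  [0,0,0,0],
  [0,0,0,0],
  [0,0,0,0],
  [0,0,0,0],
  [0,0,-0.03,0],
  [0,0,-0.07,0],
  [0,0,-0.11,0],
  [0,0,-0.125,0],
  [0,0,-0.125,0],
  [0,0,-0.125,0],
], jaw=0.055)

```text
clock: 56.65
eef_pos: [491.2, 23.3, 249.5]
eef_rot: [-3.141, 0.0, 1.516]
wrist_force: [0.9, 0.1, -0.0]
finger_gap: 55.1
finger_force: 0.0
```

```bash
python3 -c "
from h import *
np.set_printoptions(precision=4,suppress=True)
portlook()
go((578.6,19.3,250,.995),(578.6,19.3,136,.995))"
```

```text
scene [488.5  32.3  24. ] [ -0.181   0.338 105.976] 198
scene z in port [ 99. 102. 118.]
knob [581.9  18.9  59.5  15.8  58.9 161.9]
knob [565.4  10.    4.    1.4  60.1 164.6]
row [ 0.0008  0.0877 -0.0011  0.5208] t 56.8
row [0.0008 0.0877 0.1129 0.5208] t 56.8
```

The tin has seated (top at z ≈ 102). One more click will bring up an empty pocket.

Request:
move_arm([
  [0,0.02,0,0.13],
  [0,0.045,0,0.26],
  [0,0.07,0,0.39],
  [0,0.088,0,0.52],
  [0,0.088,0,0.52],
  [0,0.088,0.03,0.52],
  [0,0.088,0.07,0.52],
  [0,0.088,0.1,0.52],
  [0,0.088,0.113,0.52],
  [0,0.088,0.113,0.52],
  [0,0.088,0.113,0.52],
])

```text
clock: 57.85
eef_pos: [579.7, 18.5, 138.8]
eef_rot: [3.14, -0.001, 0.997]
wrist_force: [-0.3, -0.3, -0.4]
finger_gap: 55.1
finger_force: 0.0
```

Request:
move_arm([
  [0,0,0,0],
  [0,0,0,0],
  [0,0,0,0],
  [0,0,0,0],
  [0,0,0,-0.13],
  [0,0,0,-0.26],
  [0,0,0,-0.39],
  [0,0,0,-0.52],
  [0,0,0,-0.65],
  [0,0,0,-0.78],
  [0,0,0,-0.91],
  [0,0,0,-1.047],
], jaw=0.0, squeeze=25)

```text
clock: 59.05
eef_pos: [579.7, 19.8, 137.5]
eef_rot: [3.14, -0.001, 2.049]
wrist_force: [5.0, 8.9, -2.3]
finger_gap: 13.7
finger_force: 25.0
```

Request:
move_arm([
  [0,0,0,0],
  [0,0,0,0],
])

```text
clock: 59.25
eef_pos: [579.7, 19.8, 137.6]
eef_rot: [3.14, -0.001, 2.044]
wrist_force: [4.9, 9.2, -2.5]
finger_gap: 14.0
finger_force: 25.0
```

Request:
move_arm([
  [0,0,0,0],
  [0,0,0,0],
  [0,0,0,0],
  [0,0,-0.04,0],
  [0,0,-0.08,0],
  [0,0,-0.12,0],
  [-0.04,-0.02,-0.12,0],
  [-0.09,-0.04,-0.12,0],
  [-0.14,-0.06,-0.12,0],
  [-0.19,-0.08,-0.12,0],
  [-0.24,-0.1,-0.12,0],
  [-0.24,-0.1,-0.12,0],
], jaw=0.055)

```text
clock: 60.45
eef_pos: [598.6, -245.2, 256.8]
eef_rot: [-3.141, -0.0, 2.039]
wrist_force: [-0.3, 0.2, -0.2]
finger_gap: 55.2
finger_force: 0.0
```

```bash
python3 -c "
from h import *
portlook()
c=cam('scene');P=cloud(c);print(heads(c,P)[:,:4].round(1));print(heads(c,P,box=(380,620,-420,-270),zmin=72,zmax=110)[:,:4].round(1))
s=manip.read_state();print(s['eef_pos'],s['clock'])
cv2.imwrite('pics/end.png',c['frame'])"
```

```text
scene [490.   30.5  23.4] [ 1.10000e-01 -1.61000e-01  1.12392e+02] 25
scene z in port [110. 117. 121.]
knob [581.8  18.9  14.   59.2 -63.6 163. ]
top z in port [19. 23. 29.]
knob [577.9  19.1  13.5  57.3 -63.3 165.2]
[[508.1 353.1  89.   29.8]
 [717.9 342.   95.9  21.6]]
[[ 433.  -341.8   86.7   21.9]
 [ 577.5 -322.7   87.    21.3]]
[ 599.18372969 -241.02584555  257.04758554] 60.6
```

View pics/port.png

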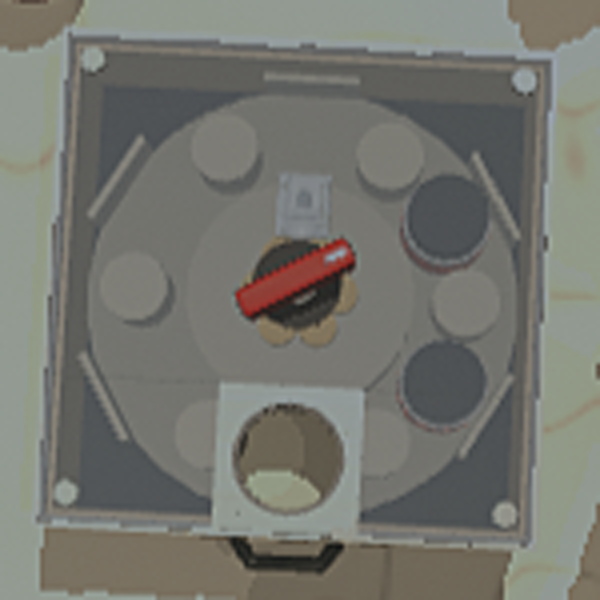

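The final view shows both slim tins upright in their own pockets at (445,222) and (443,385), and an empty pocket under the port at (288,458). The knob is at -63.3°, which is a click. Both stout tins stand in the tray, so I'm handing in.

```bash
python3 -c "
from cell import manip
print(manip.sign_off())"
```

```text
the job is handed in; nothing more can be done
None
```

I handed the job in at about 61 s of the 210 s: two slim tins are in their own carousel pockets, two stout tins stand in the tray, and the wheel is clicked with an empty pocket under the port; one stout tin tipped on the tray wall and one slim tin jammed in the port, both put right, and no verdict came back.

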